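# Load a cracked drill core into the trim saw

## Robot

A 6-joint arm with a two-finger parallel gripper is mounted at the origin on the work surface. World frame = base frame: x ahead of the robot, y to its left, z up, the work surface at z = 0. Lengths are in m, angles in degrees, forces in N, time in s.
With the tool pointing down it reaches from about 0.375 to 0.9 m from the base axis. Payload 3.1 kg.
Tool frame: the origin (TCP) lies midway between the tips of the shut fingers; the grasp point (between the pads) lies 19 mm behind it; x points along the fingers, z is the direction in which the jaws open and shut, and the axes are right-handed (so a half turn about x gives the same grasp; the last joint's range is limited). The gripper opens to 87 mm and grips with 3 to 60 N. Pads are 19 mm wide; open, the fingers measure 117 mm over their backs; the gripper's body (75 mm by 190 mm) begins 51 mm behind the grasp point.
Start: joints at [-85.743, 30.224, 82.088, -0, 67.689, -10.227], TCP at [0.156, -0.605, 0.223] pointing down, gripper open.
Joint ranges: [-176.69, 176.69], [-43.24, 126.21], [12.49, 139.97], [-82, 262], [0, 151.66], [-163.58, 163.58]. Speed limits (degrees/s): [159.86, 159.86, 180, 180, 180, 180].

## Interface

Orientations are given as a 3x3 rotation matrix whose columns are the frame's x, y, z axes.
In Python, from rig import * gives the robot as it stands.
- The arm moves only by the tool play_rows, never from a script. Its argument "rows" is a list that holds one entry, the list of rows, each a list of 7 numbers: the shift along the tool's x, y, z in m, then the turn, a rotation vector about the tool's x, y, z in degrees, then the finger opening in m, from 0 to 0.087. A call has 1 to 12 rows; each row is the pose to reach, as a shift and turn from the pose commanded when the call began, along the tool's axes at that moment; what a row does not reach only later rows make up. A row lasts 1/10 s, in which the tool goes at most 50 mm and 8.59 degrees, less where a joint would pass 70% of its speed; a pose out of reach is approached as far as the arm can. A call with a gripper value outside its range is refused whole. The fingers move at their own pace and stop on an object; the grip force is fixed at half the most. Time passes only in rows, so rows that repeat a pose let the fingers close. It gives the time, the measured TCP pose, the force and the opening at its end, in the units of the state.
- read_state(): the state, without advancing time (a new reading comes with each control period).
- capture(name): name is "scene" or "top" or "wrist"; returns a dict with "pixels" (400x640x3 uint8, red, green, blue), "intrinsics" (3x3 intrinsics, pixels), "k1" (the pictures are not rectified: a ray, as slopes to the right and down, at radius r is drawn at 1 + k1 r^2 times it, then the intrinsics apply), "rvec" (rotation vector, rad) and "tvec" (3), from world to camera coordinates, as OpenCV has them. Camera axes: x right, y down, z forward; pixel columns grow to the right and rows downward; lengths in m; the calibration is good to about 2 mm. A picture is of the moment at which its call begins. There is no depth.
- hand_in(): hands the job in, once; it reports no verdict.
Trained networks look in the newest picture that a camera, given by its name, has taken for a name from the list of things; names that differ only in an ending like _2 or _b are one class to them, and where a whole thing is asked for, a point or a joint stands for the part that bears it (a point fixed in the world has none). Each returns a list of dicts, best first, with "p" (0 to 1); they miss things now and then, are a little off and sometimes report something else, mostly with a low value. They report only what shows in the picture. A call takes as long as a camera call. They do not tell look-alikes from the thing itself.
- trace(camera, target): "mask" (400x640 bool, what is visible of it) and "at" ([column, row] in pixels, amid what is visible of it).
The state is a dict: "time_s": time; "joint_positions": joint angles; "qvel": joint speeds; "tau": joint torques, N m; "position": TCP position; "tcp_rot": TCP orientation; "force": force on the tool from outside, world axes, zero at the start; "moment": the same for the moment, N m; "opening": opening from 0.0 (shut) to 1.0 (fully open).
Only numpy, scipy, OpenCV 4.12 (cv2) and the standard library are available. Lean on these libraries where they do the work, as an engineer would, in place of code of your own. Each camera call takes 0.05 s, during which the arm holds its last target.

## Task

Get the cracked rock core ready for sawing: first take away the wooden chock that keeps it from rolling and put it in the blue tray. Then, without ever picking the core up, roll it gently over the saw table into the V-cradle and slide it along until its end is against the length stop. Only then swing the hold-down arm over so that its pad rests on the core, and leave everything else as it stands.

Things in the scene. Friction and masses are not known exactly. Their poses are not given: they have to be found in the camera images.
- saw: The trim saw, fixed, placed and turned anew each time. Origin on the bench under the V-cradle's middle line; y runs along the cradle to stop, blade and white motor housing; x across the cradle, away from the flat loading table; z up. The level aluminium table, top 70 mm above the bench, spans x -200 to -22 mm, y -240 to +125 mm here; a lip 4 mm high, 5 mm wide runs along its near edge.
- cradle (a point): On the V-cradle's middle line (saw x 0, y 0) at table height; axes as saw. 90 degree groove, y -185 to +55 mm, 22 mm deep: its front flank ends flush with the table's far edge at x -22 mm, no step or lip; its back flank rises to x 44 mm, 22 mm above the table. The axis of a seated core runs 13.4 mm above this point (12 mm lower than on the table).
- blade (a point): Centre of the red-brown cut-off wheel, 200 mm across, standing square across the cradle's direction at saw x 172, y 64 mm, behind the cradle, with a clear guard to 230 mm above the bench. The white motor housing, 235 mm high, stands beyond saw y 135 mm, x -12 to 222 mm. Keep clear of both.
- core: Cracked grey-brown rock core, a plain cylinder 50 mm across, 120 mm long, 0.5 to 0.75 kg, with a red and a blue line along it. Origin at its centre, y axis along it (x, z turn as it rolls). It lies on the loading table, up to 0.4 rad off the cradle's direction, 118 to 142 mm in front of the cradle's middle line. It rolls easily and stops a few mm after a slow push ends.
- chock: Light wooden wedge, 64 mm long (x), 34 mm wide (y), rising from 3 mm at its thin end (-x) to 30 mm at its thick end (+x), 35 g; origin at the centre of its underside. It lies on the table on the cradle's side of the core, square to it, its thin end under the core's overhang: draw it back from the core before lifting, or it rolls the core.
- tray: Blue open plastic tray on the bench, fixed, 140 x 160 mm (x, y) and 38 mm high outside, walls and floor 4 mm; origin at the centre of its underside.
- stop_face (a point): Centre of the flat face of the length stop, which looks back along the cradle to -y of the saw; this point lies on the middle line of the cradle at table height, saw frame y 74 to 106 mm (set anew each time; firmly locked). The face is 60 mm high (28 mm below to 32 mm above this point) and spans x -20 to +40 mm; axes as saw.
- hold_down (a joint): Angle of the hold-down arm, rad: 0 = at the start, leaning back 20 degrees past upright on its rest, behind the cradle; grows as it is swung over the cradle towards the table; 1.92 = level, its rubber pad resting on a seated core. Past upright (0.35) it falls slowly shut by its own weight (0.25 kg, damped hinge).
- knob (a point): Centre of the red ball (24 mm) at the end of the hold-down arm, 100 mm from the hinge. The arm is a steel bar 18 mm wide (along the saw's y) and 10 mm thick. The hinge axis is parallel to the saw's y axis at saw frame x 48, z 118 mm, the arm's middle at y -5 mm; the pad is 48 mm from the hinge.
- slab: Bystander: sawn disc of rock, 50 mm across, 16 mm thick, lying flat on the right part of the loading table. Origin at the centre of its underside.
- slide_box: Bystander: wooden slide box, 92 x 112 x 44 mm, on the bench beside the tray. Origin at the centre of its underside.
- wash_bottle: Bystander: white squeeze bottle with orange cap, 68 mm across, about 200 mm high with its spout. Origin at the centre of its underside.
- grit_jar: Bystander: squat jar with black lid, 66 mm across, 60 mm high, on the left part of the loading table. Origin at the centre of its underside.
- beaker: Bystander: clear cup, 72 mm across, 90 mm high. Origin at the centre of its underside.
- brush: Bystander: brush, 160 mm long, lying on the bench in front of the saw table. Origin under its middle.
- spare_wheels: Bystander: stack of spare cut-off wheels, 100 mm across, 30 mm high, on the bench at the left. Origin at the centre of its underside.
Not all that is in view belongs to the job. What is shaped like the core but purple or yellow is not meant.

How it is judged (in metres and radians):
On the way, in this order (a step that is already met when the one before it is completed fails the run):
1. the chock lies in the blue tray, let go, and the core is not yet in the cradle (x of chock in the frame of tray between -0.066 and 0.066 m and y of chock in the frame of tray between -0.076 and 0.076 m and z of chock in the frame of tray below 0.036 m and contact force between the fingers and chock below 0.1 N and z of core in the frame of saw above 0.09 m), for 0.1 s.
2. the core lies settled in the V-cradle with its end against the stop (within 3 mm), the hold-down arm still up (x of core in the frame of cradle between -0.003 and 0.003 m and z of core in the frame of cradle between 0.01 and 0.0165 m and angle between the y axis of core and the y axis of saw, either way round below 0.04 rad and y of core in the frame of stop_face above -0.063 m and value of joint hold_down below 0.35 rad), for 0.2 s.
At the end, for the whole second after the job is handed in: The chock lies in the blue tray. The core lies at rest in the V-cradle (axis within 3 mm of its seated line and 0.04 rad), its end within 3 mm of the stop, and the hold-down arm's pad rests on it (arm within about 0.07 rad of level) (x of chock in the frame of tray between -0.066 and 0.066 m and y of chock in the frame of tray between -0.076 and 0.076 m and z of chock in the frame of tray below 0.036 m and x of core in the frame of cradle between -0.003 and 0.003 m and z of core in the frame of cradle between 0.01 and 0.0165 m and angle between the y axis of core and the y axis of saw, either way round below 0.04 rad and y of core in the frame of stop_face above -0.063 m and linear speed of core below 0.02 m/s and value of joint hold_down between 1.85 and 2 rad and contact force between hold_down and core above 0.5 N); the robot touches nothing.
It fails at once if the core is picked up (its centre more than 12 mm higher than when it lies on the table) (z of core in the frame of saw above 0.107 m).
It fails at once if the core is knocked or dropped (faster than 0.5 m/s) (linear speed of core above 0.5 m/s).
It fails at once if a bystander is moved more than 25 mm (distance of any of slab, slide_box, wash_bottle, grit_jar, beaker, brush, spare_wheels from where it was at the start of the episode above 0.025 m).
It also fails if it takes over 72 s, if anything falls off the work surface, if the arm or the gripper's body presses on something with over 40 N, if the wrist force passes 120 N, or if a joint passes its speed limit or range.

## Working session

There is one attempt and no reset: what is moved stays moved. The work goes in short steps, Python scripts to look and compute and a tool call to move; the robot and the scene stay as the last step left them, time stands still between calls to the robot, and variables do not carry over. Pictures are saved under pics/ and viewed, and the job is handed in when it is done.

Besides the shell and the picture viewer there is one more tool, called after "Request:" as a command line: name --argument value ..., lists and objects as JSON in quotes. play_rows: Moves the arm, as the interface text tells. Its arguments: {"type":"object","properties":{"rows":{"type":"array"}},"required":["rows"]}

```bash
mkdir -p pics; ls
cat > h.py <<'E'
from rig import *
import numpy as np, cv2
def grab(n,f=None):
    c=capture(n)
    if f: cv2.imwrite('pics/'+f,c['pixels'][:,:,::-1])
    return c
E
python3 - <<'E'
from h import *
for n in ['scene','top','wrist']:
    c=grab(n,n+'0.png'); print(n,c['intrinsics'],c['k1'],c['rvec'],c['tvec'])
s=read_state(); print(s['time_s'],s['position'],s['tcp_rot'],s['force'],s['opening'])
E
```

```text
pics
scene [[509.05030927   0.         319.23670171]
 [  0.         509.05030927 205.86367231]
 [  0.           0.           1.        ]] -0.06637873209204519 [ 2.13348448  1.26185876 -0.48129296] [-0.26935676 -0.20552484  1.73938411]
top [[424.24885457   0.         322.44087296]
 [  0.         424.24885457 195.2094405 ]
 [  0.           0.           1.        ]] -0.04947337707385914 [ 2.19271833 -2.21732779  0.06924079] [0.03681143 0.49109289 1.26835933]
wrist [[275.86788408   0.         316.99136369]
 [  0.         275.86788408 200.22875482]
 [  0.           0.           1.        ]] -0.013208450845372704 [-2.29478745  1.77685362  0.26315243] [-0.62441113 -0.03557408  0.39162969]
0.15 [ 0.15629977 -0.60456908  0.221812  ] [[-1.30940466e-04  9.68216028e-01  2.50115387e-01]
 [ 1.64902603e-03  2.50115258e-01 -9.68214665e-01]
 [-9.99998632e-01  2.85668303e-04 -1.62936364e-03]] [ 0.16685913  1.16536106 -0.43192239] 0.9997124409811678
```

View pics/scene0.png

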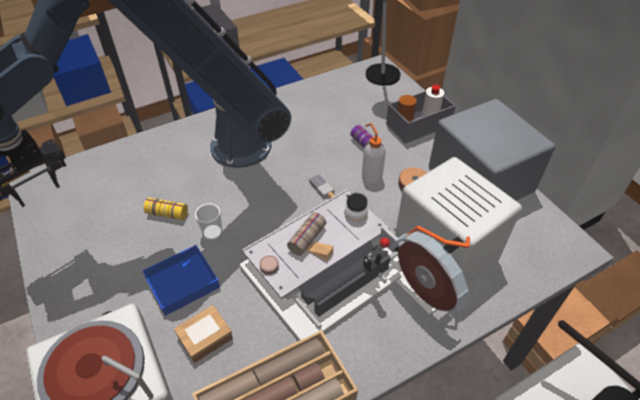

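View pics/top0.png

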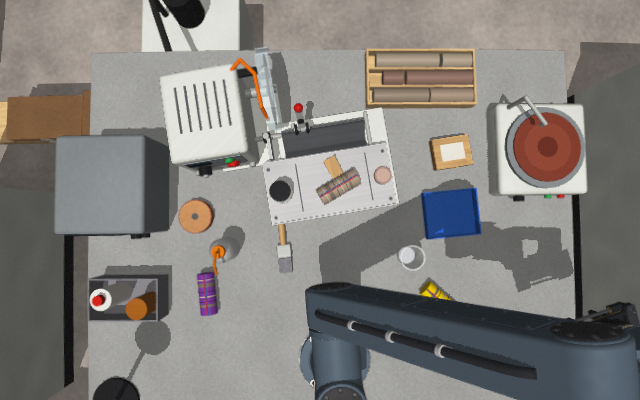

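View pics/wrist0.png

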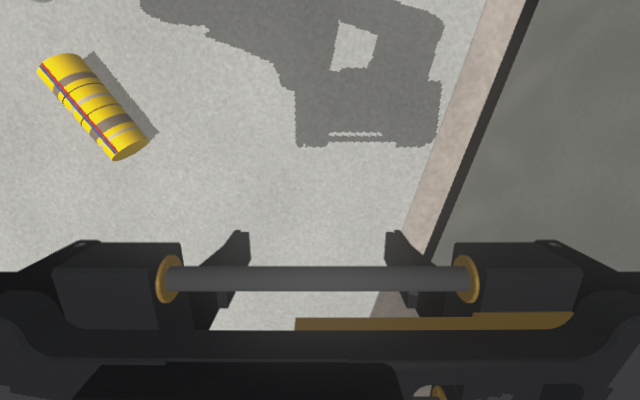

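The scene picture shows the core at (307,232) on the loading table, the chock at (321,250) and the tray at (181,278). In the top picture the core is at (338,186), the chock at (333,165), the tray at (451,213) and the red knob at (298,108).

Things that could be taken for the core (top picture): purple cylinder (207,294), yellow cylinder (435,290), and the boxed cores (420,60/77/95). The one at (338,186) is grey-brown with a red and a blue line, lies on the loading table and has the chock beside it, so I choose that one. I'll check it in a crop.

Run:
```python
from h import *
c=grab('top'); p=c['pixels']
for t in ['core','chock','tray','knob','slab','grit_jar','saw','hold_down']:
    r=trace('top',t); print(t,[(round(x['p'],2),np.round(x['at'],1).tolist(),int(x['mask'].sum())) for x in r][:4])
    np.save('m_'+t+'.npy',r[0]['mask'] if r else np.zeros((400,640),bool))
cv2.imwrite('pics/topcrop.png',cv2.resize(p[85:235,250:410,::-1],None,fx=5,fy=4*1.0,interpolation=cv2.INTER_CUBIC))
s=grab('scene')['pixels']
cv2.imwrite('pics/scenecrop.png',cv2.resize(s[170:350,230:470,::-1],None,fx=3.3,fy=3.3,interpolation=cv2.INTER_CUBIC))
for t in ['core','chock','tray','knob']:
    r=trace('scene',t); print(t,[(round(x['p'],2),np.round(x['at'],1).tolist(),int(x['mask'].sum())) for x in r][:4])
```

```text
core [(0.82, [206.4, 290.9], 748), (0.81, [338.6, 184.3], 784), (0.51, [429.3, 293.0], 301)]
chock [(0.75, [333.7, 166.7], 217), (0.41, [268.2, 137.8], 22170)]
tray [(0.73, [450.6, 213.4], 2590)]
knob [(0.62, [300.3, 117.8], 162)]
slab [(0.58, [385.3, 176.6], 274), (0.57, [270.4, 137.1], 21854)]
grit_jar [(0.96, [282.2, 192.5], 448)]
saw [(0.76, [270.7, 138.3], 22128)]
hold_down [(0.77, [299.2, 115.8], 208)]
core [(0.82, [307.9, 232.9], 793), (0.69, [164.1, 207.5], 723), (0.67, [362.5, 135.2], 277)]
chock [(0.88, [321.8, 249.7], 321)]
tray [(0.91, [178.4, 280.0], 3236)]
knob [(0.5, [379.6, 243.9], 188)]
```

View pics/topcrop.png

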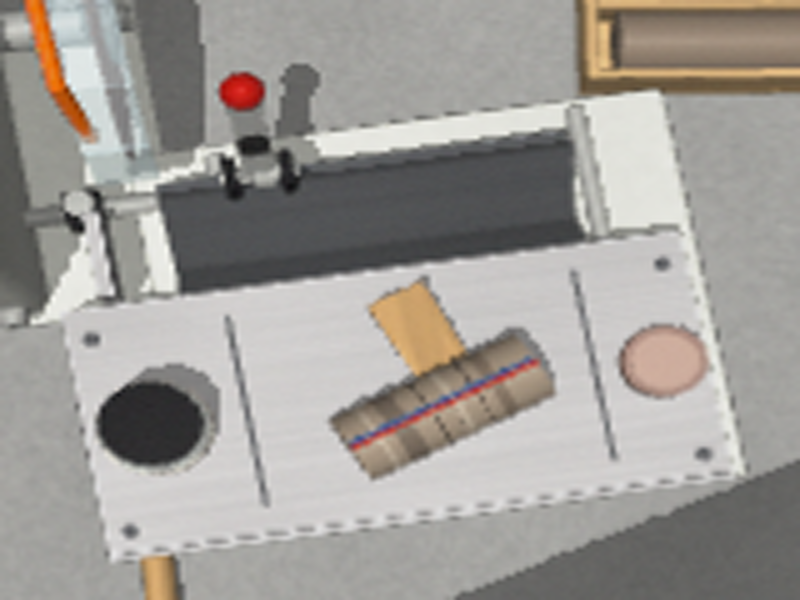

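View pics/scenecrop.png

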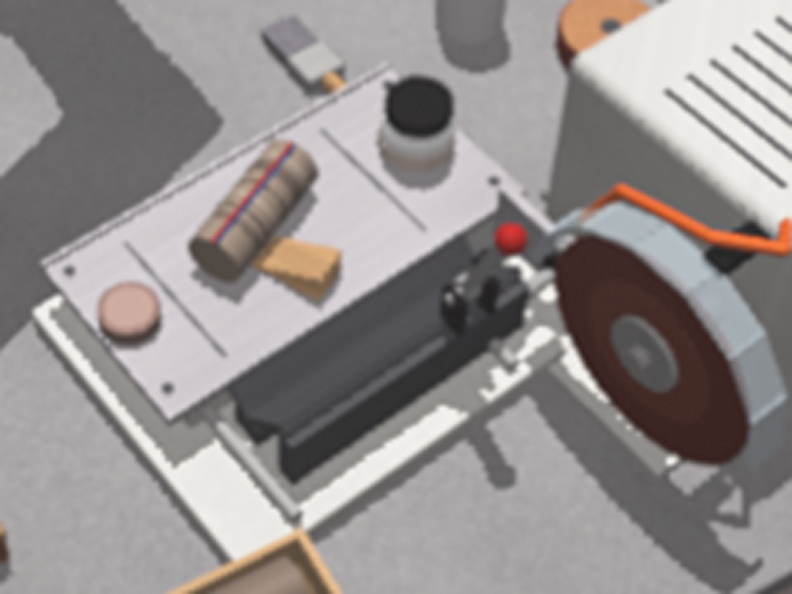

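```bash
cat >> h.py <<'E'
def proj(c,P):
    P=np.atleast_2d(np.asarray(P,float)); R,_=cv2.Rodrigues(np.array(c['rvec'])); q=P@R.T+np.array(c['tvec'])
    s=q[:,:2]/q[:,2:]; s=s*(1+c['k1']*(s**2).sum(1,keepdims=True)); K=np.array(c['intrinsics'])
    return s@np.diag([K[0,0],K[1,1]])+K[:2,2]
def ray(c,uv):
    K=np.array(c['intrinsics']); d=(np.asarray(uv,float)-K[:2,2])/[K[0,0],K[1,1]]
    s=d.copy()
    for _ in range(20): s=d/(1+c['k1']*(s**2).sum())
    R,_=cv2.Rodrigues(np.array(c['rvec'])); o=-R.T@np.array(c['tvec']); return o,R.T@np.r_[s,1]
def atz(c,uv,z):
    o,d=ray(c,uv); return o+d*(z-o[2])/d[2]
def S(x,y,z,p): # saw->world
    a=p[2]; x,y=np.broadcast_arrays(x,y)
    return np.stack([p[0]+np.cos(a)*x-np.sin(a)*y,p[1]+np.sin(a)*x+np.cos(a)*y,np.broadcast_to(z,x.shape)],-1)
E
python3 - <<'E'
from h import *
from scipy.optimize import least_squares
ct=grab('top');cs=grab('scene')
P=[(-.2,.125,.074),(-.2,-.24,.074),(-.022,-.24,.07),(-.022,.125,.07)]
t=np.array([(108,560),(745,475),(680,230),(65,308)])/[5,4]+[250,85]
s=np.array([(388,65),(43,262),(172,418),(555,218)])/3.3+[230,170]
P=np.array(P)
def res(p,full=False):
    W=S(P[:,0],P[:,1],P[:,2],p); a=proj(ct,W)-t; b=proj(cs,W)-s
    if full: print(a.round(1),b.round(1))
    return np.r_[a.ravel(),b.ravel()]
r=least_squares(res,[.65,.1,0],loss='soft_l1'); print(r.x); res(r.x,True); np.save('saw.npy',r.x)
W=S(P[:,0],P[:,1],P[:,2],r.x);
# overlay
p=r.x
pts={'stop':[(-.02,.09),(.04,.09)],}
def draw(c,n,off,size,k):
    im=cv2.resize(c['pixels'][off[1]:off[1]+size[1],off[0]:off[0]+size[0],::-1],None,fx=k,fy=k,interpolation=cv2.INTER_CUBIC)
    def L(A,B,col):
        q=proj(c,np.vstack([S(*A,p),S(*B,p)])); q=((q-off+.5)*k).astype(int); cv2.line(im,tuple(map(int,q[0])),tuple(map(int,q[1])),col,1)
    for a,b in [(0,1),(1,2),(2,3),(3,0)]: L(P[a],P[b],(0,255,0))
    L((0,-.185,.048),(0,.055,.048),(0,0,255)); L((.044,-.185,.092),(.044,.055,.092),(255,0,0))
    L((.044,.055,.092),(0,.055,.048),(255,0,0));L((.044,-.185,.092),(0,-.185,.048),(255,0,0))
    for y in (.074,.106): L((-.02,y,.102),(.04,y,.102),(0,255,255))
    kx=.048-.1*np.sin(np.radians(-20))*1
    L((.048,-.005,.118),(.048+.1*np.sin(np.radians(20)),-.005,.118+.1*np.cos(np.radians(20))),(255,0,255))
    cv2.imwrite('pics/'+n,im)
draw(ct,'ov_top.png',(250,85),(160,150),5);draw(cs,'ov_scene.png',(230,170),(240,180),3.3)
E
```

```text
[0.62722234 0.08536769 0.1501052 ]
[[-0.2 -2.1]
 [-2.1 -1.3]
 [ 0.3 -0.4]
 [-1.  -0.1]] [[ 0.4 -0.7]
 [-0.8  0.3]
 [-2.  -0.3]
 [-9.5 -9. ]]
```

View pics/ov_top.png

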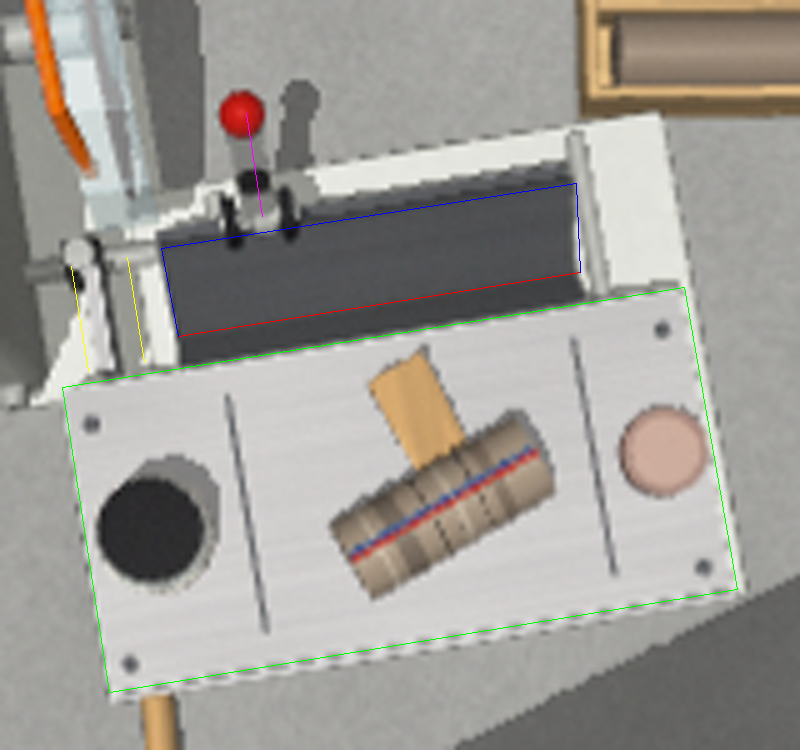

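View pics/ov_scene.png

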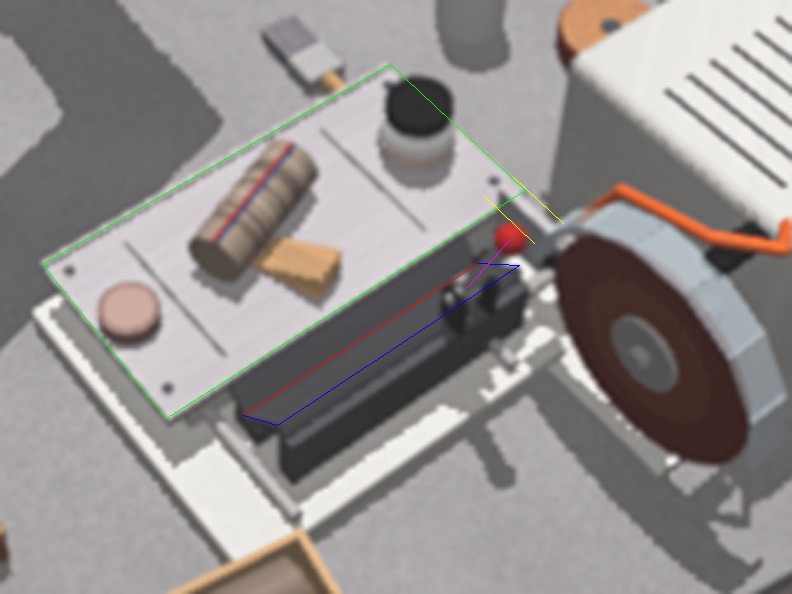

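The overlays put the saw at (0.627, 0.085), yaw 8.6°, and the table outline matches in both views. The fourth scene corner, hidden behind the stop, was a bad pick and the robust fit discounted it. The crop confirms the core: grey-brown, with a red and a blue line. Next I measure the core, chock and tray.

```bash
cat > meas.py <<'E'
from h import *
from scipy.optimize import minimize
saw=np.load('saw.npy')
def tosaw(P):
    a=saw[2]; d=np.asarray(P)[:2]-saw[:2]; return np.array([np.cos(a)*d[0]+np.sin(a)*d[1],-np.sin(a)*d[0]+np.cos(a)*d[1]])
def hullmask(c,pts):
    q=proj(c,pts); m=np.zeros((1600,2560),np.uint8); h=cv2.convexHull(((q+.5)*4).astype(np.int32)); cv2.fillConvexPoly(m,h,255)
    return cv2.resize(m,(640,400),interpolation=cv2.INTER_AREA)/255.
def cyl(x,y,a,z,L=.12,r=.025):
    t=np.linspace(0,2*np.pi,40); o=[]
    for s in(-L/2,L/2): # axis = saw-like y rotated by a (world yaw)
        o.append(np.stack([x+np.cos(a)*r*np.cos(t)-np.sin(a)*s,y+np.sin(a)*r*np.cos(t)+np.cos(a)*s,z+r*np.sin(t)],-1))
    return np.vstack(o)
def near(c,cam,name,guess):
    rs=trace(cam,name); g=proj(c,guess)[0]
    rs=[r for r in rs if np.hypot(*(np.array(r['at'])-g))<60 and r['mask'].sum()<5000]
    return rs[0]['mask'].astype(float) if rs else None
def fit(views,model,x0,scale):
    def f(v):
        p=np.array(x0)+v*scale; return sum(np.abs(hullmask(c,model(p))-m).sum()/m.sum() for c,m in views)
    best=min((minimize(f,v0,method='Nelder-Mead',options=dict(initial_simplex=np.vstack([v0,v0+np.eye(len(x0))]),xatol=.02,fatol=1e-4,maxiter=300)) for v0 in [np.zeros(len(x0)),np.full(len(x0),-.5)]),key=lambda r:r.fun)
    return np.array(x0)+best.x*scale,best.fun
E
python3 - <<'E'
from meas import *
ct=grab('top');cs=grab('scene')
g=atz(ct,(338.6,185),.095)
mt=near(ct,'top','core',g); ms=near(cs,'scene','core',g)
a=[atz(ct,(250+q[0]/5-.1,85+q[1]/5-.1),.119)[:2] for q in [(350,558),(538,455)]]; d=a[0]-a[1]; print('line yaw',np.degrees(np.arctan2(-d[0],d[1])))
x0=[g[0],g[1],np.arctan2(-d[0],d[1])]
md=lambda p:cyl(p[0],p[1],p[2],.095)
for v in [[(ct,mt)],[(cs,ms)],[(ct,mt),(cs,ms)]]:
    p,f=fit(v,md,x0,np.array([.008,.008,.1])); print(p,f,'saw',tosaw(p),np.degrees(p[2]-saw[2]))
np.save('core.npy',p)
# chock thick end corners (crop 5x) and tray
for q in [(370,385),(427,347)]: w=atz(ct,(250+q[0]/5-.1,85+q[1]/5-.1),.1); print('chock top thick',w,tosaw(w))
r=trace('scene','chock')[0]['mask']; 
mc=near(ct,'top','chock',S(-.06,-.05,.09,saw)); print(mc.sum())
for cam,c in (('top',ct),('scene',cs)):
    m=trace(cam,'tray')[0]['mask'].astype(np.uint8); rc=cv2.minAreaRect(np.argwhere(m)[:,::-1].astype(np.float32)); print(cam,rc)
    for q in cv2.boxPoints(rc): print(atz(c,q,.038))
k=proj(ct,S(.048+.0342,-.005,.118+.094,saw)); print(k)
print('stop', [ (tosaw(atz(ct,(250+q[0]/5-.1,85+q[1]/5-.1),.102))) for q in [(102,255),(117,375),(120,330)]])
print('slab',tosaw(atz(ct,(385.3,176),.086)),'jar',tosaw(atz(ct,(280.5,190.5),.13)))
R,_=cv2.Rodrigues(np.array(grab('wrist')['rvec']))
w=grab('wrist'); s=read_state(); cp=-cv2.Rodrigues(np.array(w['rvec']))[0].T@np.array(w['tvec']); print('cam in tool',np.array(s['tcp_rot']).T@(cp-s['position']))
cv2.imwrite('pics/traycrop.png',cv2.resize(ct['pixels'][130:250,400:500,::-1],None,fx=5,fy=5))
E
```

```text
line yaw 28.113534262363373
[ 0.51109228 -0.01167748  0.52927773] 0.06385497595264521 saw [-0.12933657 -0.07858758] 21.72498573110231
[ 0.51394705 -0.01184055  0.51938184] 0.04232408682536559 saw [-0.12653828 -0.07917573] 21.157992791557888
[ 0.5120182  -0.0110742   0.52115323] 0.13406210425946952 saw [-0.12833084 -0.07812956] 21.25948596326646
chock top thick [0.58123153 0.0275358  0.1       ] [-0.05412197 -0.05030403]
chock top thick [ 0.60249767 -0.00490089  0.1       ] [-0.03794561 -0.08555616]
229.0
top ((451.03656005859375, 213.32925415039062), (47.26469421386719, 55.87835693359375), 83.6598129272461)
[ 0.49385474 -0.26031569  0.038     ]
[ 0.5105706  -0.42870253  0.038     ]
[ 0.37018188 -0.44069384  0.038     ]
[ 0.35447094 -0.27293112  0.038     ]
scene ((181.30001831054688, 279.10003662109375), (51.429561614990234, 64.8459701538086), 63.43495178222656)
[ 0.37172084 -0.44309009  0.038     ]
[ 0.35404834 -0.27120677  0.038     ]
[ 0.52624606 -0.27028249  0.038     ]
[ 0.53625029 -0.4305833   0.038     ]
[[298.79249336 107.19887548]]
stop [array([0.0425421 , 0.08716443]), array([-0.02609928,  0.08931914]), array([-0.00119316,  0.08371669])]
slab [-0.12016625 -0.21751468] jar [-0.11645312  0.08072751]
cam in tool [-0.16191452  0.07784423  0.00088672]
```

```bash
cat > go.py <<'E'
from meas import *
from scipy.spatial.transform import Rotation as Ro
def Rt(ang): # tool down, jaw z axis at world angle ang (deg)
    a=np.radians(ang); x=np.array([0,0,-1.]); z=np.array([np.cos(a),np.sin(a),0]); return np.stack([x,np.cross(z,x),z],1)
def st():
    s=read_state(); return s,np.array(s['position']),np.array(s['tcp_rot'])
def row(pos,R=None):
    s,p,R0=st(); R=R0 if R is None else R
    return (R0.T@(np.asarray(pos)-p)).round(4),Ro.from_matrix(R0.T@R).as_rotvec(degrees=True).round(2)
E
python3 - <<'E'
from go import *
print(row([.580,.0044,.2],Rt(-60.5)))
E
```

```text
(array([ 0.0225,  0.5627, -0.4842]), array([-15.02,  -0.  ,   0.  ]))
```

Request:
play_rows --rows '[[[0.022, 0.563, -0.484, -15, 0, 0, 0.07], [0.022, 0.563, -0.484, -15, 0, 0, 0.07], [0.022, 0.563, -0.484, -15, 0, 0, 0.07], [0.022, 0.563, -0.484, -15, 0, 0, 0.07], [0.022, 0.563, -0.484, -15, 0, 0, 0.07], [0.022, 0.563, -0.484, -15, 0, 0, 0.07], [0.022, 0.563, -0.484, -15, 0, 0, 0.07], [0.022, 0.563, -0.484, -15, 0, 0, 0.07], [0.022, 0.563, -0.484, -15, 0, 0, 0.07], [0.022, 0.563, -0.484, -15, 0, 0, 0.07], [0.022, 0.563, -0.484, -15, 0, 0, 0.07], [0.022, 0.563, -0.484, -15, 0, 0, 0.07]]]'

```text
time_s: 2.65
position: [0.5, -0.1111, 0.205]
tcp_rot: [[0.001, 0.87, 0.492], [-0.0, 0.492, -0.87], [-1.0, 0.0, 0.001]]
force: [0.5, -0.2, -0.4]
opening: 0.802
```

Run:
```python
from go import *
s,p,R=st(); print(s['time_s'],p,R.round(3).tolist())
print(row([.580,.0044,.2],Rt(-60.5)))
```

```text
2.65 [ 0.5000115  -0.11105958  0.20504118] [[0.001, 0.87, 0.492], [-0.0, 0.492, -0.87], [-1.0, 0.0, 0.001]]
(array([ 0.005 ,  0.1265, -0.0611]), array([-0.02,  0.05, -0.03]))
```

Request:
play_rows --rows '[[[0.005, 0.126, -0.061, 0, 0, 0, 0.07], [0.005, 0.126, -0.061, 0, 0, 0, 0.07], [0.005, 0.126, -0.061, 0, 0, 0, 0.07], [0.005, 0.126, -0.061, 0, 0, 0, 0.07], [0.005, 0.126, -0.061, 0, 0, 0, 0.07]]]'

```text
time_s: 3.15
position: [0.5785, 0.0031, 0.1995]
tcp_rot: [[-0.001, 0.869, 0.494], [-0.0, 0.494, -0.869], [-1.0, -0.001, -0.0]]
force: [-1.1, -0.8, -0.1]
opening: 0.8
```

Run:
```python
from go import *
s,p,R=st(); print(s['time_s'],p)
c=grab('wrist','w1.png')
r=trace('wrist','chock'); print([(x['p'],x['at']) for x in r])
# predicted chock outline
```

```text
3.15 [0.57845629 0.00309489 0.19952816]
[(0.74, [313.9, 205.0])]
```

View pics/w1.png

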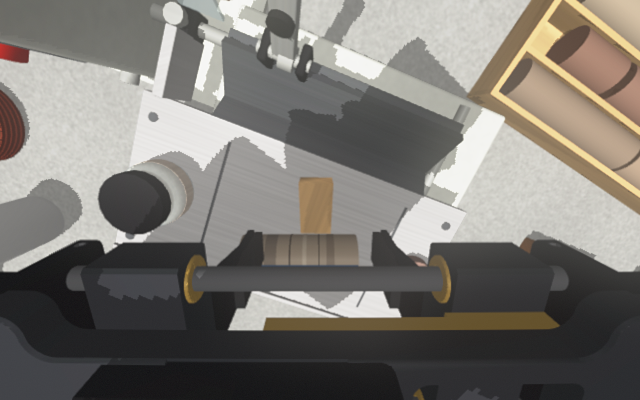

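The wrist picture shows the chock at (316,205), with its thick top edge from about (300,178) to (333,179). The core is behind the rod at (310,250).

Run:
```python
from go import *
c=grab('wrist'); 
cv2.imwrite('pics/w1c.png',cv2.resize(c['pixels'][160:280,230:390,::-1],None,fx=5,fy=5,interpolation=cv2.INTER_CUBIC))
s,p,R=st()
for q in [(300,178.5),(333,179)]:
    w=atz(c,q,.1); print(w, R.T@(w-p))
m=trace('wrist','chock')[0]['mask']; yy,xx=np.nonzero(m); print(xx.min(),xx.max(),yy.min(),yy.max()); 
for v in range(yy.min(),yy.max(),5): x=xx[yy==v]; print(v,x.min(),x.max())
```

```text
[0.588368   0.02603961 0.1       ] [ 0.09973123  0.02154079 -0.01638518]
[ 0.60362937 -0.00199198  0.1       ] [0.09972244 0.02107603 0.01552819]
297 332 175 232
175 315 328
180 298 331
185 297 332
190 297 331
195 298 331
200 298 330
205 298 330
210 297 329
215 298 329
220 299 329
225 299 329
230 299 329
```

View pics/w1c.png

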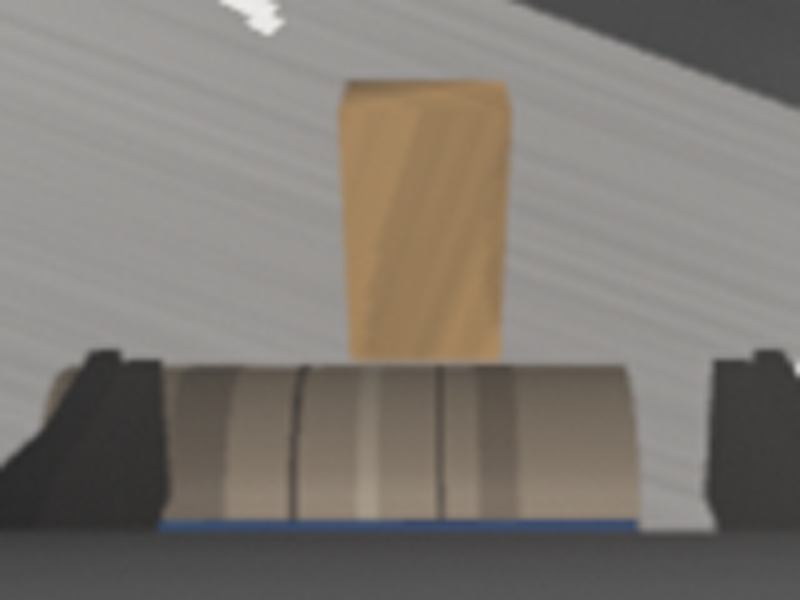

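Request:
play_rows --rows '[[[0.05, 0.005, 0, 0, 0, 0, 0.07], [0.08, 0.005, 0, 0, 0, 0, 0.07], [0.1, 0.005, 0, 0, 0, 0, 0.07], [0.115, 0.005, 0, 0, 0, 0, 0.07], [0.125, 0.005, 0, 0, 0, 0, 0.07], [0.125, 0.005, 0, 0, 0, 0, 0.07], [0.125, 0.005, 0, 0, 0, 0, 0.05]]]'

```text
time_s: 4.05
position: [0.5832, 0.0041, 0.0753]
tcp_rot: [[0.001, 0.871, 0.491], [-0.0, 0.491, -0.871], [-1.0, 0.001, 0.001]]
force: [-0.5, -1.5, 0.9]
opening: 0.768
```

Run:
```python
from go import *
c=grab('wrist','w2.png'); print(read_state()['force'],read_state()['position'])
```

```text
[-0.35868201 -0.21412875 -0.46116741] [0.58351105 0.00424149 0.07566931]
```

View pics/w2.png

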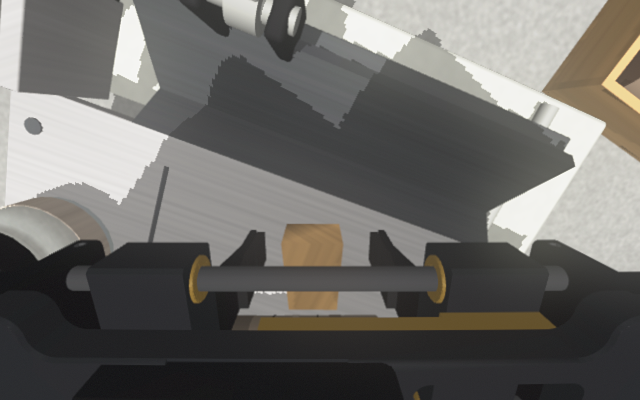

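The chock at (312,255) sits between the fingers at (255,250) and (380,250). I close on it.

Request:
play_rows --rows '[[[0, 0, -0.001, 0, 0, 0, 0.045], [0, 0, -0.001, 0, 0, 0, 0.038], [0, 0, -0.001, 0, 0, 0, 0.034], [0, 0, -0.001, 0, 0, 0, 0.028], [0, 0, -0.001, 0, 0, 0, 0.02], [0, 0, -0.001, 0, 0, 0, 0.02], [0, 0, -0.001, 0, 0, 0, 0.02]]]'

```text
time_s: 4.8
position: [0.5825, 0.0057, 0.0751]
tcp_rot: [[0.0, 0.87, 0.492], [0.0, 0.492, -0.87], [-1.0, 0.0, 0.0]]
force: [-0.8, 0.5, 3.6]
opening: 0.385
```

Gripped (33.5 mm). I draw it back from the core, then lift.

Request:
play_rows --rows '[[[0, 0.004, -0.001, 0, 0, 0, 0.02], [0, 0.009, -0.001, 0, 0, 0, 0.02], [0, 0.015, -0.001, 0, 0, 0, 0.02], [0, 0.02, -0.001, 0, 0, 0, 0.02], [-0.01, 0.022, -0.001, 0, 0, 0, 0.02], [-0.04, 0.022, -0.001, 0, 0, 0, 0.02], [-0.085, 0.022, -0.001, 0, 0, 0, 0.02], [-0.125, 0.022, -0.001, 0, 0, 0, 0.02], [-0.125, 0.022, -0.001, 0, 0, 0, 0.02]]]'

```text
time_s: 5.7
position: [0.6055, 0.017, 0.2064]
tcp_rot: [[0.014, 0.87, 0.492], [-0.002, 0.492, -0.87], [-1.0, 0.011, 0.008]]
force: [1.5, 0.3, -0.8]
opening: 0.39
```

Run:
```python
from go import *
c=grab('scene','s2.png')
# chock hangs: chock +x is tool +y. tool y target; keep chock yaw near tray: tray yaw 5deg -> chock x yaw 5 or so -> jaw angle -85
print(row([.425,-.352,.2],Rt(-85)), row([.425,-.352,.2],Rt(-60.5)))
```

```text
(array([ 0.0024, -0.3371,  0.2335]), array([24.49,  0.2 , -0.43])) (array([ 0.0024, -0.3371,  0.2335]), array([-0.01,  0.28, -0.37]))
```

View pics/s2.png

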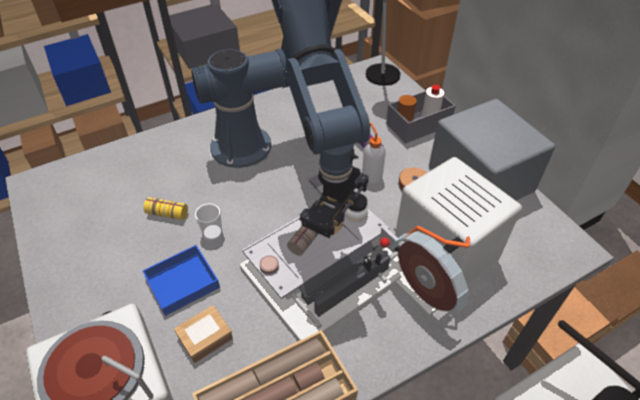

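Run:
```python
from go import *
print(row([.452,-.349,.15],Rt(-85)),read_state()['force'])
```

```text
(array([ 0.0526, -0.3124,  0.2439]), array([24.49,  0.2 , -0.43])) [-0.36749308 -0.3978534  -1.07818807]
```

Request:
play_rows --rows '[[[0, -0.05, 0.039, 4, 0, 0, 0.02], [0, -0.312, 0.244, 24.5, 0, 0, 0.02], [0, -0.312, 0.244, 24.5, 0, 0, 0.02], [0, -0.312, 0.244, 24.5, 0, 0, 0.02], [0, -0.312, 0.244, 24.5, 0, 0, 0.02], [0, -0.312, 0.244, 24.5, 0, 0, 0.02], [0, -0.312, 0.244, 24.5, 0, 0, 0.02], [0.02, -0.312, 0.244, 24.5, 0, 0, 0.02], [0.055, -0.312, 0.244, 24.5, 0, 0, 0.02], [0.055, -0.312, 0.244, 24.5, 0, 0, 0.02], [0.055, -0.312, 0.244, 24.5, 0, 0, 0.02], [0.055, -0.312, 0.244, 24.5, 0, 0, 0.02]]]'

```text
time_s: 6.95
position: [0.4503, -0.3479, 0.1455]
tcp_rot: [[0.001, 0.996, 0.088], [-0.0, 0.088, -0.996], [-1.0, 0.001, 0.0]]
force: [-0.1, 0.1, -0.4]
opening: 0.384
```

Run:
```python
from go import *
print(row([.452,-.349,.15],Rt(-85)),row([.452,-.349,.012],Rt(-85)),st()[1:])
grab('wrist','w3.png')
```

```text
(array([-0.0045,  0.0016,  0.0012]), array([ 0.07,  0.02, -0.03])) (array([0.1335, 0.0015, 0.0012]), array([ 0.07,  0.02, -0.03])) (array([ 0.45032336, -0.34791336,  0.14549575]), array([[ 5.89536686e-04,  9.96086115e-01,  8.83861026e-02],
       [-3.58364533e-04,  8.83863227e-02, -9.96086206e-01],
       [-9.99999762e-01,  5.55554916e-04,  4.09068915e-04]]))
```

View pics/w3.png

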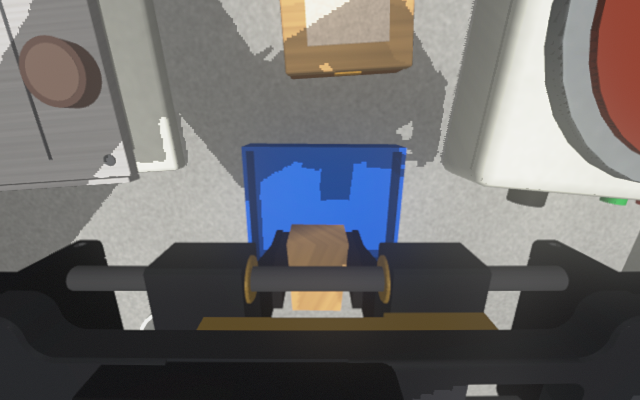

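Request:
play_rows --rows '[[[0.05, 0, 0, 0, 0, 0, 0.02], [0.095, 0, 0, 0, 0, 0, 0.02], [0.12, 0, 0, 0, 0, 0, 0.02], [0.132, 0, 0, 0, 0, 0, 0.02], [0.133, 0, 0, 0, 0, 0, 0.02], [0.133, 0, 0, 0, 0, 0, 0.038], [0.133, 0, 0, 0, 0, 0, 0.05], [0.133, 0, 0, 0, 0, 0, 0.05], [0.12, 0, 0, 0, 0, 0, 0.05], [0.08, 0, 0, 0, 0, 0, 0.05], [0.03, 0, 0, 0, 0, 0, 0.05], [-0.055, 0, 0, 0, 0, 0, 0.05]]]'

```text
time_s: 8.2
position: [0.4492, -0.3484, 0.1674]
tcp_rot: [[0.0, 0.996, 0.087], [0.0, 0.087, -0.996], [-1.0, 0.0, -0.0]]
force: [0.3, -1.2, 0.2]
opening: 0.572
```

Run:
```python
from go import *
grab('wrist','w4.png'); c=grab('top','t4.png'); 
ct=c;cs=grab('scene')
g=np.load('core.npy'); G=np.array([g[0],g[1],.095])
v=[]
for cam,cc in (('top',ct),('scene',cs)):
    m=near(cc,cam,'core',G)
    if m is not None:
        p,f=fit([(cc,m)],lambda p:cyl(p[0],p[1],p[2],.095),g,np.array([.008,.008,.1])); print(cam,p,f,tosaw(p),np.degrees(p[2]-saw[2]))
```

```text
top [ 0.51189219 -0.01071028  0.51823279] 0.0482293673136761 [-0.12840101 -0.07775088] 21.09215706592855
scene [ 0.51277158 -0.01150646  0.49309492] 0.0450849382069086 [-0.12765057 -0.07866961] 19.651863648666048
```

View pics/w4.png

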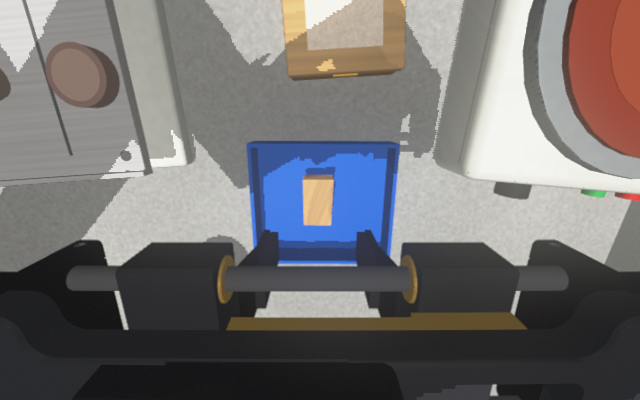

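View pics/t4.png

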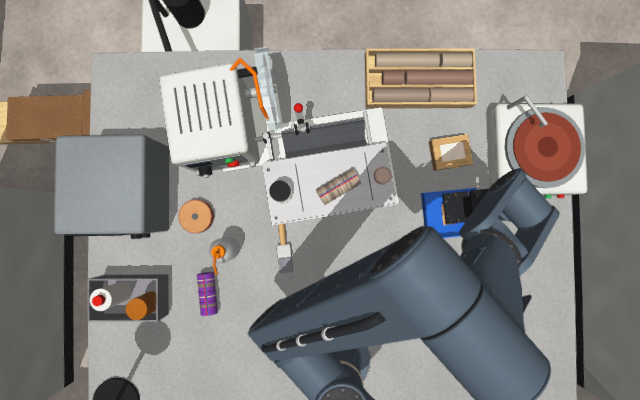

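The wrist picture shows the chock lying free in the tray at (318,200), and the core has not moved. Next I go behind the core with the fingers spread along its axis.

Run:
```python
from go import *
print(row([.459,-.040,.2],Rt(-61)))
```

```text
(array([-0.0345,  0.0365, -0.3063]), array([-2.401e+01,  5.000e-02, -2.000e-02]))
```

Request:
play_rows --rows '[[[-0.035, 0, -0.03, -4, 0, 0, 0.07], [-0.035, 0.036, -0.306, -24, 0, 0, 0.07], [-0.035, 0.036, -0.306, -24, 0, 0, 0.07], [-0.035, 0.036, -0.306, -24, 0, 0, 0.07], [-0.035, 0.036, -0.306, -24, 0, 0, 0.07], [-0.035, 0.036, -0.306, -24, 0, 0, 0.07], [-0.035, 0.036, -0.306, -24, 0, 0, 0.07], [-0.035, 0.036, -0.306, -24, 0, 0, 0.07], [-0.035, 0.036, -0.306, -24, 0, 0, 0.07], [-0.035, 0.036, -0.306, -24, 0, 0, 0.07], [-0.035, 0.036, -0.306, -24, 0, 0, 0.07], [-0.035, 0.036, -0.306, -24, 0, 0, 0.07]]]'

```text
time_s: 9.65
position: [0.4589, -0.0418, 0.1996]
tcp_rot: [[-0.0, 0.876, 0.483], [-0.0, 0.483, -0.876], [-1.0, -0.0, -0.0]]
force: [0.3, -0.3, 0.7]
opening: 0.802
```

Run:
```python
from go import *
print(st()[1],row([.459,-.040,.084],Rt(-61)))
c=grab('wrist','w5.png')
m=trace('wrist','core'); print([(x['p'],x['at']) for x in m])
```

```text
[ 0.45889968 -0.04178399  0.19958267] (array([ 0.1156,  0.001 , -0.0015]), array([-0.13, -0.01,  0.01]))
[(0.69, [317.8, 136.8])]
```

View pics/w5.png

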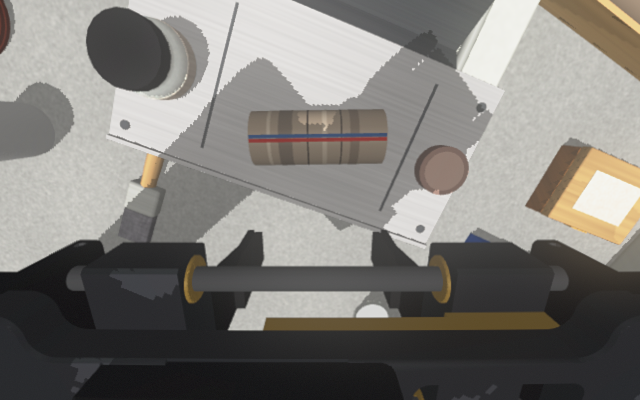

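The core at (318,137) is parallel to the jaw line and centred. I go down behind it.

Request:
play_rows --rows '[[[0.04, 0, -0.001, 0, 0, 0, 0.07], [0.075, 0, -0.001, 0, 0, 0, 0.07], [0.1, 0, -0.001, 0, 0, 0, 0.07], [0.112, 0, -0.001, 0, 0, 0, 0.07], [0.116, 0, -0.001, 0, 0, 0, 0.07], [0.116, 0, -0.001, 0, 0, 0, 0.07]]]'

```text
time_s: 10.35
position: [0.4583, -0.04, 0.0835]
tcp_rot: [[-0.001, 0.875, 0.484], [0.0, 0.484, -0.875], [-1.0, -0.001, -0.001]]
force: [0.6, 0.2, 0.8]
opening: 0.807
```

Run:
```python
from go import *
print(st()[1],st()[0]['force'])
c=grab('wrist','w6.png');grab('scene','s6.png')
```

```text
[ 0.45830376 -0.0400257   0.08347665] [0.62897729 0.23592029 0.80355405]
```

View pics/w6.png

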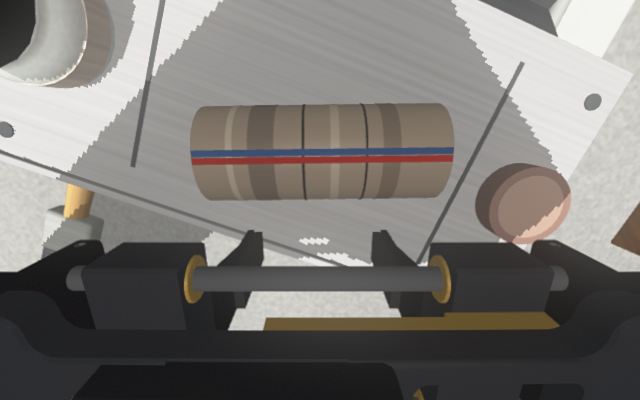

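Request:
play_rows --rows '[[[0, 0.006, 0, 0, 0, 0, 0.07], [0, 0.012, 0, 0, 0, 0, 0.07], [0, 0.016, 0, 0, 0, 0, 0.07], [0, 0.019, 0, 0, 0, 0, 0.07], [0, 0.021, 0, 0, 0, 0, 0.07], [0, 0.0235, 0, 0, 0, 0, 0.07], [0, 0.026, 0, 0, 0, 0, 0.07], [0, 0.0285, 0, 0, 0, 0, 0.07], [0, 0.031, 0, 0, 0, 0, 0.07], [0, 0.0335, 0, 0, 0, 0, 0.07]]]'

```text
time_s: 11.45
position: [0.4879, -0.0235, 0.0838]
tcp_rot: [[0.0, 0.875, 0.485], [0.0, 0.485, -0.875], [-1.0, 0.0, 0.0]]
force: [-0.0, -0.7, 0.2]
opening: 0.807
```

Run:
```python
from go import *
print(st()[1],st()[0]['force'],row(st()[1],Rt(-61)))
c=grab('wrist','w7.png')
p=st()[1]; print('tool saw',tosaw(p))
d=.0345;C=np.array([d,0.])
for i in range(12):
    th=np.radians(min(2*(i+1),20.)); m=np.radians(min(2*i+1,20.)); C=C+.003*np.array([np.cos(m),np.sin(m)])
    t=C-d*np.array([np.cos(th),np.sin(th)]); print(np.round(t*1000,1),2*(i+1))
```

```text
[ 0.48785223 -0.02348108  0.08376822] [-0.01694708 -0.72784682  0.18279567] (array([0., 0., 0.]), array([-0.02,  0.  , -0.  ]))
tool saw [-0.15356214 -0.08678474]
[ 3.  -1.2] 2
[ 6.1 -2.2] 4
[ 9.2 -3.1] 6
[12.3 -4. ] 8
[15.4 -4.7] 10
[18.6 -5.3] 12
[21.8 -5.8] 14
[25.  -6.2] 16
[28.2 -6.5] 18
[31.5 -6.6] 20
[34.3 -5.6] 22
[37.1 -4.6] 24
```

View pics/w7.png

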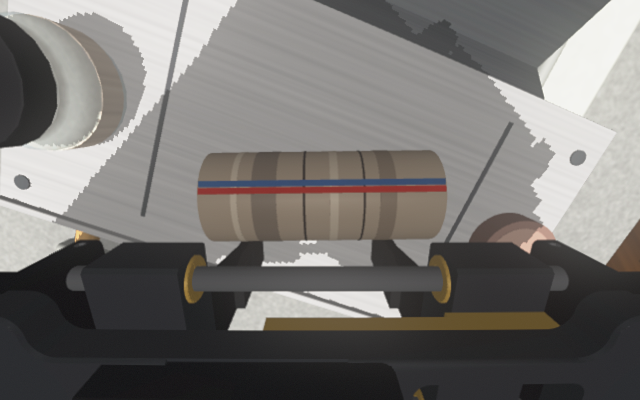

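```bash
cat > wm.py <<'E'
from go import *
def wristcore(z=.095,g=None,show=True):
    c=grab('wrist'); s,p,R=st()
    ms=[r for r in trace('wrist','core') if r['p']>.3]; 
    if not ms: print('none'); return
    m=ms[0]['mask'].astype(float)
    if g is None: g=atz(c,ms[0]['at'],z)
    jaw=R[:,2]; yaw=np.arctan2(jaw[0],-jaw[1])
    q,f=fit([(c,m)],lambda p:cyl(p[0],p[1],p[2],z),[g[0],g[1],yaw],np.array([.008,.008,.1]))
    rel=R.T@(np.array([q[0],q[1],z])-p)
    print('core',q.round(4),'fit',round(f,3),'saw',tosaw(q).round(4),'yaw_saw',round(np.degrees(q[2]-saw[2]),2),'rel tool',rel.round(4),'t',s['time_s'],'F',np.round(s['force'],1))
    return q
E
python3 - <<'E'
from wm import *
wristcore()
ct=grab('top'); m=trace('top','core'); print([(x['p'],x['at']) for x in m])
E
```

```text
core [ 0.521  -0.0081  0.5207] fit 0.011 saw [-0.119  -0.0765] yaw_saw 21.23 rel tool [-0.0112  0.0361  0.0024] t 11.55 F [-0.   0.3  0.3]
[(0.85, [440.8, 300.0]), (0.65, [203.1, 291.9])]
```

Request:
play_rows --rows '[[[0, 0.003, -0.001, 2, 0, 0, 0.07], [0, 0.006, -0.002, 4, 0, 0, 0.07], [0, 0.009, -0.003, 6, 0, 0, 0.07], [0, 0.012, -0.004, 8, 0, 0, 0.07], [0, 0.0155, -0.0045, 10, 0, 0, 0.07], [0, 0.0185, -0.005, 12, 0, 0, 0.07], [0, 0.022, -0.006, 14, 0, 0, 0.07], [0, 0.025, -0.006, 16, 0, 0, 0.07], [0, 0.028, -0.0065, 18, 0, 0, 0.07], [0, 0.0315, -0.0065, 20, 0, 0, 0.07]]]'

```text
time_s: 12.7
position: [0.5116, -0.0025, 0.0837]
tcp_rot: [[-0.001, 0.988, 0.155], [0.0, 0.155, -0.988], [-1.0, -0.001, -0.0]]
force: [-0.1, -0.7, -0.1]
opening: 0.801
```

Run:
```python
from wm import *
wristcore(); s,p,R=st(); print(tosaw(p), 'jaw saw', np.degrees(np.arctan2(R[0,2],-R[1,2])-saw[2]))
grab('wrist','w8.png');grab('top','t8.png')
```

```text
core [0.559  0.0133 0.5146] fit 0.014 saw [-0.0782 -0.0611] yaw_saw 20.88 rel tool [-0.0112  0.0484 -0.0084] t 12.75 F [ 1.2 -0.6  0.5]
[-0.12667892 -0.06976878] jaw saw 0.39530836315448414
```

View pics/w8.png

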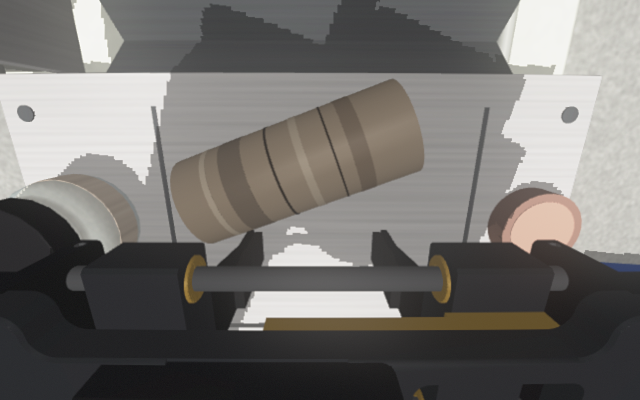

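The core rolled ahead without yawing and still lies at 21°. Its right end at about (410,130) is nearer the table edge. I'll squeeze it across the middle on the table, without lifting, and turn it square with the jaws. First I go up and measure.

Request:
play_rows --rows '[[[0, -0.004, 0, 0, 0, 0, 0.087], [-0.03, -0.006, 0, 0, 0, 0, 0.087], [-0.08, -0.006, 0, 0, 0, 0, 0.087], [-0.12, -0.006, 0, 0, 0, 0, 0.087], [-0.12, -0.006, 0, 0, 0, 0, 0.087]]]'

```text
time_s: 13.4
position: [0.5096, -0.0044, 0.209]
tcp_rot: [[0.012, 0.988, 0.156], [-0.003, 0.157, -0.988], [-1.0, 0.011, 0.005]]
force: [0.2, -0.1, 0.8]
opening: 0.994
```

Run:
```python
from wm import *
q=wristcore(); print(read_state()['joint_positions'])
cs=grab('scene','s9.png'); ct=grab('top','t9.png')
G=np.array([q[0],q[1],.095])
for cam,cc in (('scene',cs),('top',ct)):
    m=near(cc,cam,'core',G)
    if m is not None:
        p,f=fit([(cc,m)],lambda p:cyl(p[0],p[1],p[2],.095),q,np.array([.008,.008,.1])); print(cam,p,f,tosaw(p),np.degrees(p[2]-saw[2]))
```

```text
none
[-1.30836354e+01  2.24861949e+01  1.00163559e+02 -1.86049634e-04
  5.72334052e+01  6.79260211e+01]Traceback (most recent call last):
  File "<stdin>", line 4, in <module>
TypeError: 'NoneType' object is not subscriptable
```

View pics/s9.png

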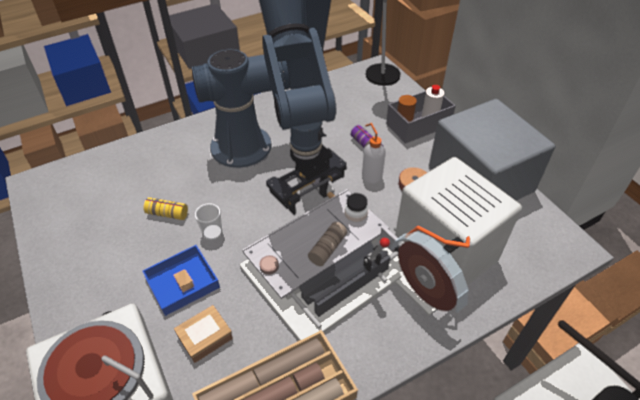

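Run:
```python
from wm import *
q=np.array([.559,.0133,.515]); G=np.array([q[0],q[1],.095])
cs=grab('scene'); ct=grab('top'); cw=grab('wrist')
for cam,cc in (('scene',cs),('top',ct),('wrist',cw)):
    for r in trace(cam,'core'): print(cam,r['p'],r['at'],r['mask'].sum())
    m=near(cc,cam,'core',G)
    if m is not None:
        p,f=fit([(cc,m)],lambda p:cyl(p[0],p[1],p[2],.095),q,np.array([.008,.008,.1])); print(cam,p,f,tosaw(p),np.degrees(p[2]-saw[2]))
print(row([q[0],q[1],.2],Rt(29.5)))
```

```text
scene 0.84 [165.1, 209.7] 743
scene 0.78 [362.7, 135.9] 298
scene 0.63 [327.0, 243.2] 871
scene [0.56986701 0.02053103 0.50665303] 0.04375858265234911 [-0.0664062  -0.05553055] 20.42868571410479
top 0.71 [440.9, 302.7] 785
top 0.71 [267.4, 143.5] 141
top 0.61 [311.3, 169.3] 68
top 0.56 [204.6, 288.2] 677
top 0.29 [457.5, 212.4] 2259
top [0.58583844 0.02854776 0.41161583] 10.407381776239909 [-0.04941553 -0.04999237] 14.983455597583825
wrist 0.59 [308.4, 127.7] 7305
(array([ 0.0034,  0.0549, -0.0083]), array([-1.1051e+02, -5.0000e-02,  1.0000e-02]))
```

Run:
```python
from wm import *
for i in range(2): 
    q=wristcore()
    cs=grab('scene'); m=near(cs,'scene','core',np.array([.565,.018,.095]))
    if m is not None:
        p,f=fit([(cs,m)],lambda p:cyl(p[0],p[1],p[2],.095),[.565,.018,.51],np.array([.008,.008,.1])); print('scene',p,f,tosaw(p),np.degrees(p[2]-saw[2]))
grab('wrist','w10.png')
```

```text
core [0.5685 0.0187 0.5124] fit 0.019 saw [-0.068  -0.0571] yaw_saw 20.76 rel tool [ 0.1085  0.0652 -0.0122] t 14.1 F [ 0.  -0.1 -0.3]
scene [0.56967447 0.01979905 0.53908466] 0.10524733997430863 [-0.06670604 -0.0562255 ] 22.286881681245024
core [0.5683 0.0191 0.5188] fit 0.031 saw [-0.0682 -0.0567] yaw_saw 21.12 rel tool [ 0.1088  0.0649 -0.0126] t 14.3 F [ 0.5 -0.3  1. ]
scene [0.56925142 0.02213615 0.51178901] 0.05345140206620282 [-0.06677484 -0.05385142] 20.72295591113222
```

View pics/w10.png

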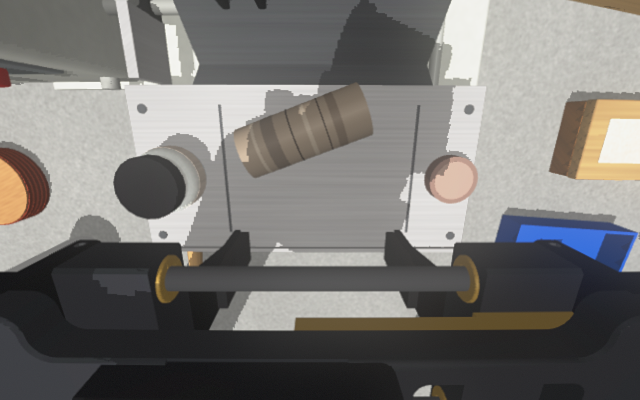

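Run:
```python
from wm import *
print(row([.569,.0197,.195],Rt(29.7)))
```

```text
(array([ 0.0088,  0.0657, -0.0131]), array([-1.1071e+02,  1.0000e-02, -0.0000e+00]))
```

Request:
play_rows --rows '[[[0, 0.02, -0.004, -8, 0, 0, 0.087], [0, 0.04, -0.008, -110.7, 0, 0, 0.087], [0.005, 0.066, -0.013, -110.7, 0, 0, 0.087], [0.005, 0.066, -0.013, -110.7, 0, 0, 0.087], [0.005, 0.066, -0.013, -110.7, 0, 0, 0.087], [0.005, 0.066, -0.013, -110.7, 0, 0, 0.087], [0.005, 0.066, -0.013, -110.7, 0, 0, 0.087], [0.005, 0.066, -0.013, -110.7, 0, 0, 0.087], [0.005, 0.066, -0.013, -110.7, 0, 0, 0.087], [0.005, 0.066, -0.013, -110.7, 0, 0, 0.087], [0.005, 0.066, -0.013, -110.7, 0, 0, 0.087], [0.005, 0.066, -0.013, -110.7, 0, 0, 0.087]]]'

```text
time_s: 15.7
position: [0.5693, 0.0196, 0.1987]
tcp_rot: [[-0.0, -0.373, 0.928], [0.0, 0.928, 0.373], [-1.0, 0.0, -0.0]]
force: [-0.3, -0.2, -0.9]
opening: 1.0
```

Run:
```python
from wm import *
print(st()[1],row([.569,.0197,.195],Rt(29.7)))
```

```text
[0.56926428 0.01964902 0.19872931] (array([ 0.0037,  0.0001, -0.0002]), array([-7.82, -0.  , -0.01]))
```

Request:
play_rows --rows '[[[0.003, 0, 0, -7.8, 0, 0, 0.087], [0.003, 0, 0, -7.8, 0, 0, 0.087], [0.003, 0, 0, -7.8, 0, 0, 0.087]]]'

```text
time_s: 16.0
position: [0.5693, 0.0196, 0.1957]
tcp_rot: [[-0.0, -0.487, 0.873], [0.0, 0.873, 0.487], [-1.0, 0.0, -0.0]]
force: [0.1, 0.8, 0.5]
opening: 1.0
```

Run:
```python
from wm import *
print(st()[1],row([.569,.0197,.077],Rt(29.7)))
grab('wrist','w11.png')
for r in trace('wrist','core'): print(r['p'],r['at'],r['mask'].sum())
q=np.array([.569,.0197,.515]); G=np.array([q[0],q[1],.095])
cs=grab('scene','s11.png');m=near(cs,'scene','core',G)
if m is not None:
    p,f=fit([(cs,m)],lambda p:cyl(p[0],p[1],p[2],.095),q,np.array([.008,.008,.1])); print(p,f,tosaw(p),np.degrees(p[2]-saw[2]))
```

```text
[0.56925211 0.01963562 0.19573493] (array([ 0.1187,  0.0002, -0.0002]), array([-0.55, -0.01, -0.01]))
0.89 [318.8, 198.5] 6305
```

View pics/w11.png

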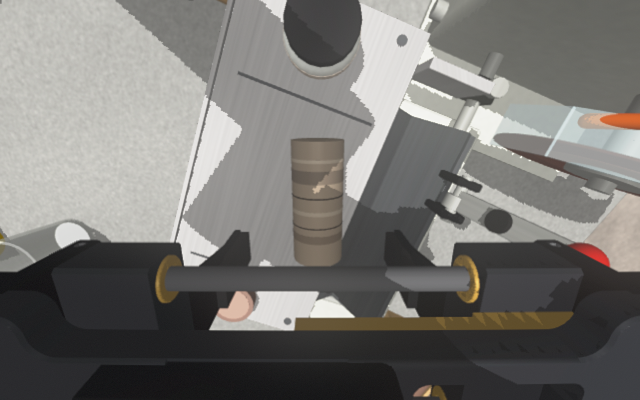

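The core at (318,198) lies along the gap between the fingers. The knob at (585,255) is near the gripper body's end, so I go down shifted 8 mm away from it and watch the force.

Request:
play_rows --rows '[[[0.01, 0, -0.008, -0.5, 0, 0, 0.087], [0.04, 0, -0.008, -0.5, 0, 0, 0.087], [0.06, 0, -0.008, -0.5, 0, 0, 0.087], [0.08, 0, -0.008, -0.5, 0, 0, 0.087], [0.1, 0, -0.008, -0.5, 0, 0, 0.087], [0.112, 0, -0.008, -0.5, 0, 0, 0.087], [0.118, 0, -0.008, -0.5, 0, 0, 0.087], [0.118, 0, -0.008, -0.5, 0, 0, 0.087]]]'

```text
time_s: 17.0
position: [0.5621, 0.0157, 0.0773]
tcp_rot: [[-0.001, -0.497, 0.868], [0.0, 0.868, 0.497], [-1.0, 0.001, -0.001]]
force: [-0.7, -0.2, -0.1]
opening: 0.999
```

Run:
```python
from wm import *
print(st()[1],st()[0]['force'])
grab('wrist','w12.png');grab('scene','s12.png')
```

```text
[0.56212412 0.01572844 0.07728353] [-0.6614513  -0.15620524 -0.08405133]
```

View pics/w12.png

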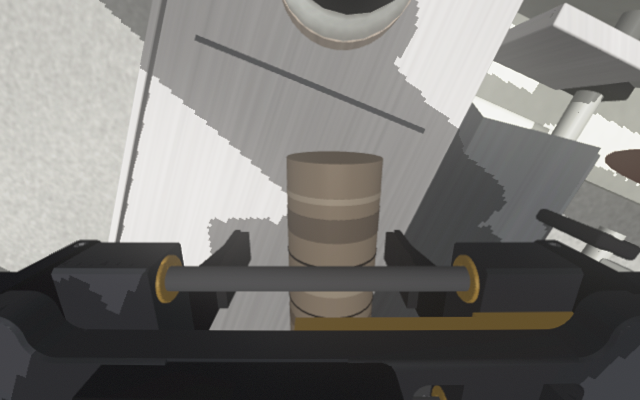

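View pics/s12.png

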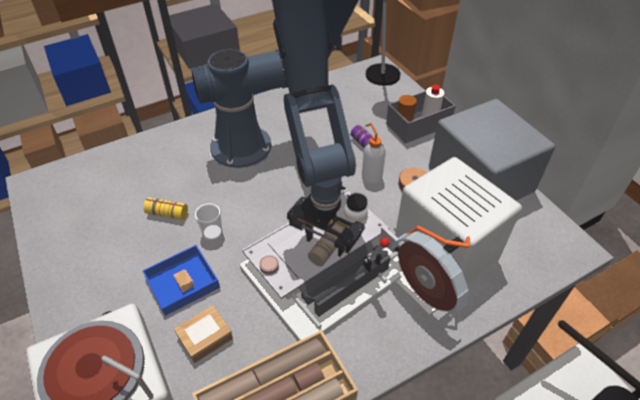

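Request:
play_rows --rows '[[[0, 0, 0, 0, 0, 0, 0.082], [0, 0, 0, 0, 0, 0, 0.078], [0, 0, 0, 0, 0, 0, 0.074], [0, 0, 0, 0, 0, 0, 0.07], [0, 0, 0, 0, 0, 0, 0.066], [0, 0, 0, 0, 0, 0, 0.062], [0, 0, 0, 0, 0, 0, 0.058], [0, 0, 0, 0, 0, 0, 0.055], [0, 0, 0, 0, 0, 0, 0.052], [0, 0, 0, 0, 0, 0, 0.05], [0, 0, 0, 0, 0, 0, 0.048], [0, 0, 0, 0, 0, 0, 0.046]]]'

```text
time_s: 18.3
position: [0.5623, 0.0157, 0.0777]
tcp_rot: [[-0.0, -0.497, 0.868], [0.0, 0.868, 0.497], [-1.0, 0.0, -0.0]]
force: [0.4, -0.3, -0.9]
opening: 0.563
```

Run:
```python
from wm import *
s,p,R=st(); print(s['force'],s['opening']*.087)
a=np.degrees(saw[2]); print('saw yaw',a,'jaw',np.degrees(np.arctan2(R[1,2],R[0,2])))
pos=S(-.09,tosaw(p)[1]-.004,p[2],saw); print(tosaw(p),row(pos,Rt(a)))
grab('wrist','w13.png')
```

```text
[ 0.36104652 -0.30444579 -0.89847849] 0.04897556607712654
saw yaw 8.600394404843923 jaw 29.811111650816542
[-0.07459737 -0.05918982] (array([ 0.    ,  0.0018, -0.0158]), array([21.21, -0.  , -0.  ]))
```

View pics/w13.png

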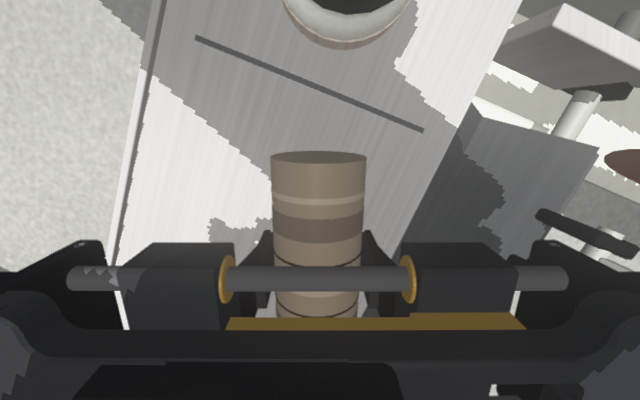

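Core gripped, still on the table. I turn it 21° and draw it back slightly, keeping the same height.

Request:
play_rows --rows '[[[0, 0, -0.001, 1.5, 0, 0, 0.046], [0, 0, -0.003, 4, 0, 0, 0.046], [0, 0.0005, -0.005, 6.5, 0, 0, 0.046], [0, 0.0005, -0.007, 9, 0, 0, 0.046], [0, 0.001, -0.009, 11.5, 0, 0, 0.046], [0, 0.001, -0.011, 14, 0, 0, 0.046], [0, 0.0015, -0.013, 16.5, 0, 0, 0.046], [0, 0.0015, -0.014, 18.5, 0, 0, 0.046], [0, 0.002, -0.015, 20.2, 0, 0, 0.046], [0, 0.002, -0.016, 21.2, 0, 0, 0.046], [0, 0.002, -0.016, 21.2, 0, 0, 0.046]]]'

```text
time_s: 19.45
position: [0.5477, 0.0094, 0.0778]
tcp_rot: [[0.001, -0.149, 0.989], [0.0, 0.989, 0.149], [-1.0, -0.0, 0.001]]
force: [1.6, -0.1, -1.4]
opening: 0.566
```

Run:
```python
from wm import *
s,p,R=st(); print(s['force'],s['opening']*.087)
print('jaw',np.degrees(np.arctan2(R[1,2],R[0,2])-saw[2]),tosaw(p),p)
grab('wrist','w14.png')
```

```text
[ 1.63007129 -0.12843641 -1.41100978] 0.04926219527290402
jaw -0.025786459964441216 [-0.09001214 -0.06319762] [0.54767307 0.00942009 0.07775294]
```

View pics/w14.png

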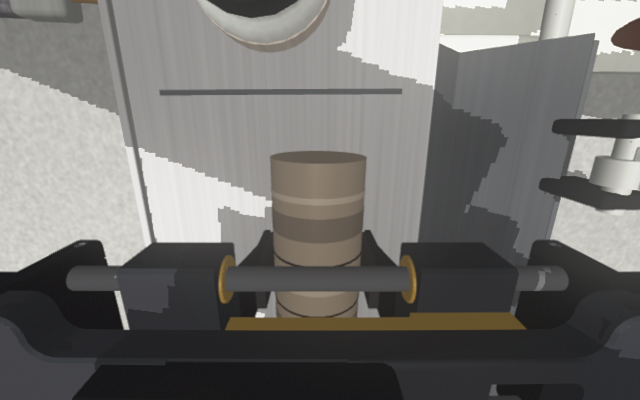

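The core now lies square to the groove edge. I slide it 25 mm along -y for hold-down clearance, then loosen the jaws to a cage and roll it.

Request:
play_rows --rows '[[[0, -0.003, 0, 0, 0, 0, 0.046], [0, -0.008, 0, 0, 0, 0, 0.046], [0, -0.013, 0, 0, 0, 0, 0.046], [0, -0.018, 0, 0, 0, 0, 0.046], [0, -0.023, 0, 0, 0, 0, 0.046], [0, -0.025, 0, 0, 0, 0, 0.046], [0, -0.025, 0, 0, 0, 0, 0.046], [0, -0.025, 0, 0, 0, 0, 0.05], [0, -0.025, 0, 0, 0, 0, 0.053], [0, -0.025, 0, 0, 0, 0, 0.056], [0, -0.025, 0, 0, 0, 0, 0.057]]]'

```text
time_s: 20.6
position: [0.5517, -0.0155, 0.0779]
tcp_rot: [[0.001, -0.15, 0.989], [-0.0, 0.989, 0.15], [-1.0, -0.001, 0.001]]
force: [0.1, 0.7, -0.3]
opening: 0.641
```

Request:
play_rows --rows '[[[0, 0, 0.003, 0, 0, 0, 0.057], [0, 0, 0.006, 0, 0, 0, 0.057], [0, 0, 0.009, 0, 0, 0, 0.057], [0, 0, 0.012, 0, 0, 0, 0.057], [0, 0, 0.015, 0, 0, 0, 0.057], [0, 0, 0.018, 0, 0, 0, 0.057], [0, 0, 0.021, 0, 0, 0, 0.057], [0, 0, 0.024, 0, 0, 0, 0.057], [0, 0, 0.027, 0, 0, 0, 0.057], [0, 0, 0.03, 0, 0, 0, 0.057], [0, 0, 0.033, 0, 0, 0, 0.057], [0, 0, 0.035, 0, 0, 0, 0.057]]]'

```text
time_s: 21.8
position: [0.5863, -0.01, 0.0778]
tcp_rot: [[0.001, -0.15, 0.989], [-0.0, 0.989, 0.15], [-1.0, -0.0, 0.001]]
force: [0.0, -0.1, -0.5]
opening: 0.655
```

Run:
```python
from wm import *
s,p,R=st(); print(s['force'],s['opening']*.087,s['time_s'])
print('jaw',np.degrees(np.arctan2(R[1,2],R[0,2])-saw[2]),tosaw(p),p)
grab('wrist','w15.png');grab('top','t15.png')
```

```text
[ 0.04676251 -0.11598697 -0.52203606] 0.05696731824421667 21.8
jaw 0.02412203351078212 [-0.05471684 -0.08815943] [ 0.58630432 -0.0099829   0.07779296]
```

View pics/w15.png

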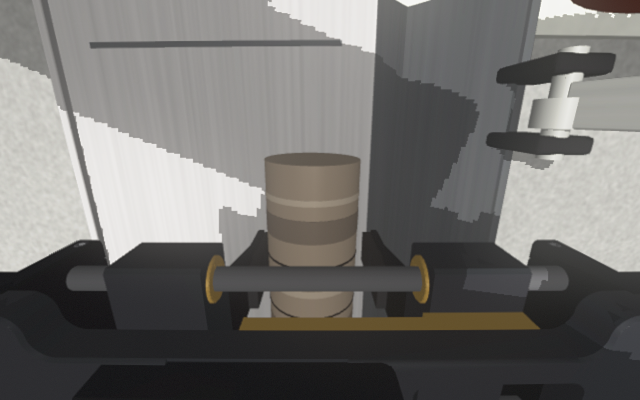

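The core follows in the cage and stays square at (312,240). I roll on to the edge.

Request:
play_rows --rows '[[[0, 0, 0.0025, 0, 0, 0, 0.057], [0, 0, 0.005, 0, 0, 0, 0.057], [0, 0, 0.0075, 0, 0, 0, 0.057], [0, 0, 0.01, 0, 0, 0, 0.057], [0, 0, 0.0125, 0, 0, 0, 0.057], [0, 0, 0.015, 0, 0, 0, 0.057], [-0.001, 0, 0.0175, 0, 0, 0, 0.057], [-0.002, 0, 0.02, 0, 0, 0, 0.057], [-0.003, 0, 0.0225, 0, 0, 0, 0.057], [-0.004, 0, 0.025, 0, 0, 0, 0.057], [-0.005, 0, 0.0275, 0, 0, 0, 0.057], [-0.006, 0, 0.03, 0, 0, 0, 0.057]]]'

```text
time_s: 23.1
position: [0.6157, -0.0055, 0.0839]
tcp_rot: [[0.0, -0.15, 0.989], [-0.0, 0.989, 0.15], [-1.0, -0.0, 0.0]]
force: [-0.8, -0.5, 0.1]
opening: 0.652
```

Run:
```python
from wm import *
s,p,R=st(); print(s['force'],s['opening']*.087,s['time_s'])
print('jaw',np.degrees(np.arctan2(R[1,2],R[0,2])-saw[2]),tosaw(p),p)
grab('wrist','w16.png');c=grab('scene')
cv2.imwrite('pics/s16.png',cv2.resize(c['pixels'][170:350,230:470,::-1],None,fx=3.3,fy=3.3,interpolation=cv2.INTER_CUBIC))
```

```text
[-0.830217   -0.53683808  0.05863164] 0.0567618684650644 23.1
jaw 0.022633878306382166 [-0.02501668 -0.08809214] [ 0.61566045 -0.00547494  0.08390031]
```

View pics/w16.png

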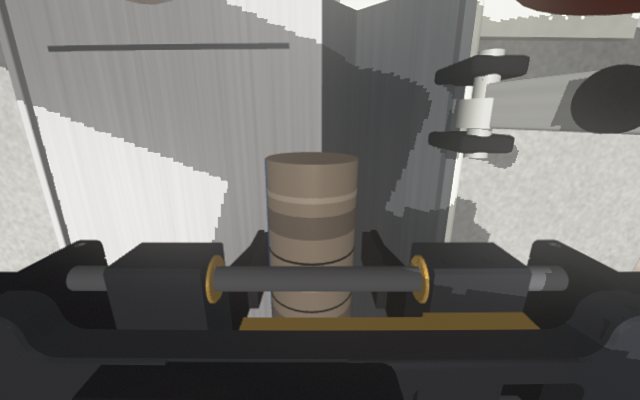

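View pics/s16.png

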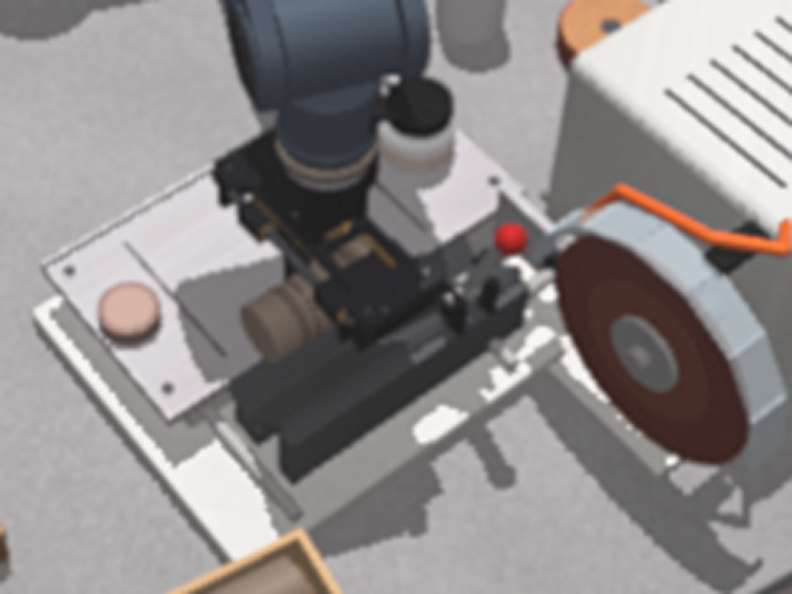

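Request:
play_rows --rows '[[[-0.001, 0, 0.002, 0, 0, 0, 0.057], [-0.002, 0, 0.004, 0, 0, 0, 0.057], [-0.0035, 0, 0.006, 0, 0, 0, 0.057], [-0.005, 0, 0.008, 0, 0, 0, 0.057], [-0.0065, 0, 0.01, 0, 0, 0, 0.057], [-0.008, 0, 0.012, 0, 0, 0, 0.057], [-0.0095, 0, 0.014, 0, 0, 0, 0.057], [-0.0105, 0, 0.015, 0, 0, 0, 0.057], [-0.0105, 0, 0.015, 0, 0, 0, 0.057]]]'

```text
time_s: 24.1
position: [0.632, -0.0033, 0.0949]
tcp_rot: [[0.004, -0.15, 0.989], [-0.0, 0.989, 0.15], [-1.0, -0.001, 0.004]]
force: [3.2, -0.1, -0.1]
opening: 0.655
```

Run:
```python
from wm import *
s,p,R=st(); print(s['force'],s['opening']*.087,s['time_s'])
print(tosaw(p),p)
grab('wrist','w17.png');c=grab('scene')
cv2.imwrite('pics/s17.png',cv2.resize(c['pixels'][170:350,230:470,::-1],None,fx=3.3,fy=3.3,interpolation=cv2.INTER_CUBIC))
```

```text
[ 3.22904831 -0.0868875  -0.10232794] 0.05701070853893341 24.1
[-0.00853689 -0.08842406] [ 0.63200457 -0.0033387   0.09488877]
```

View pics/w17.png

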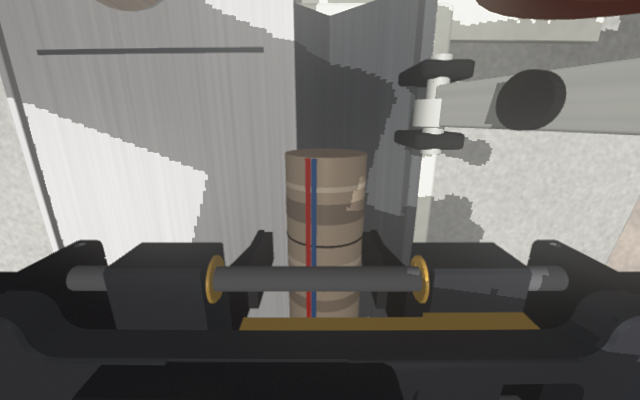

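View pics/s17.png

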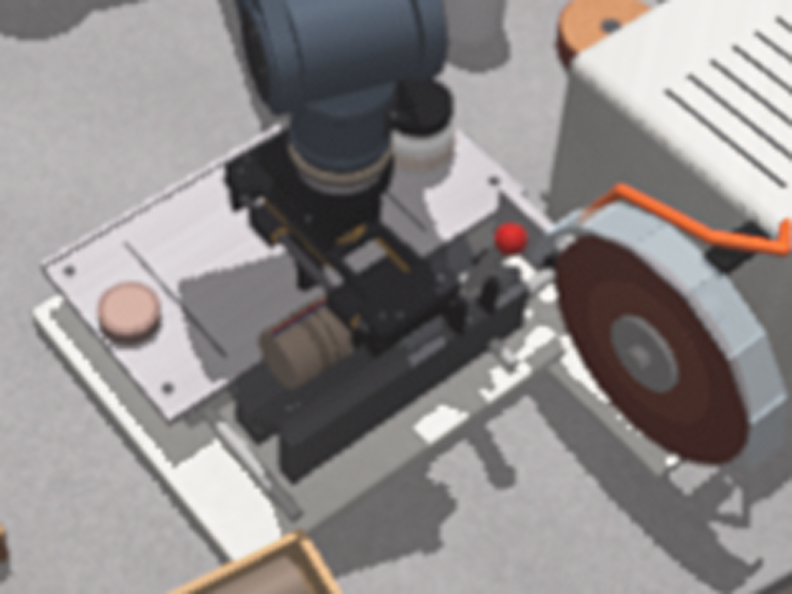

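The core has tipped into the groove and leans gently on the front finger (3 N). I ease forward and up to let it seat.

Request:
play_rows --rows '[[[-0.001, 0, 0.001, 0, 0, 0, 0.057], [-0.002, 0, 0.002, 0, 0, 0, 0.057], [-0.003, 0, 0.003, 0, 0, 0, 0.057], [-0.004, 0, 0.004, 0, 0, 0, 0.057], [-0.005, 0, 0.005, 0, 0, 0, 0.057], [-0.006, 0, 0.006, 0, 0, 0, 0.057], [-0.007, 0, 0.007, 0, 0, 0, 0.057], [-0.009, 0, 0.008, 0, 0, 0, 0.057], [-0.011, 0, 0.008, 0, 0, 0, 0.058], [-0.014, 0, 0.008, 0, 0, 0, 0.06], [-0.018, 0, 0.008, 0, 0, 0, 0.06]]]'

```text
time_s: 25.3
position: [0.638, -0.002, 0.1125]
tcp_rot: [[-0.0, -0.15, 0.989], [0.0, 0.989, 0.15], [-1.0, 0.0, -0.0]]
force: [-0.5, 0.1, -0.6]
opening: 0.684
```

Request:
play_rows --rows '[[[-0.02, 0, 0, 0, 0, 0, 0.062], [-0.06, 0, -0.01, 0, 0, 0, 0.062], [-0.105, 0, -0.02, 0, 0, 0, 0.062], [-0.105, 0, -0.02, 0, 0, 0, 0.062]]]'

```text
time_s: 25.7
position: [0.6216, -0.0057, 0.2244]
tcp_rot: [[0.013, -0.15, 0.989], [-0.002, 0.989, 0.15], [-1.0, -0.004, 0.012]]
force: [0.7, -1.4, 0.6]
opening: 0.709
```

Run:
```python
from wm import *
s,p,R=st(); print(s['force'],s['time_s'],p,s['joint_positions'])
wristcore(z=.0834)
grab('wrist','w18.png');cs=grab('scene')
cv2.imwrite('pics/s18.png',cv2.resize(cs['pixels'][170:350,230:470,::-1],None,fx=3.3,fy=3.3,interpolation=cv2.INTER_CUBIC))
G=S(0,-.088,.083,saw);m=near(cs,'scene','core',G)
p,f=fit([(cs,m)],lambda p:cyl(p[0],p[1],p[2],.0834),[G[0],G[1],.15],np.array([.008,.008,.1])); print('scene',p,f,tosaw(p),np.degrees(p[2]-saw[2]))
```

```text
[ 0.67649303 -1.41836844  0.56627361] 25.7 [ 0.62155319 -0.00572358  0.22441884] [-1.08135319e+01  2.95439876e+01  8.30603363e+01 -2.10327139e-03
  6.66644731e+01 -1.94335342e+01]
core [ 0.6396 -0.0048  0.152 ] fit 0.018 saw [-0.0012 -0.091 ] yaw_saw 0.11 rel tool [ 0.1383 -0.0018  0.0181] t 25.75 F [-0.1 -0.3 -0.4]
scene [ 0.64189806 -0.00356983  0.15951433] 0.053117917368431994 [ 0.00121079 -0.09013208] 0.5391037444597321
```

View pics/w18.png

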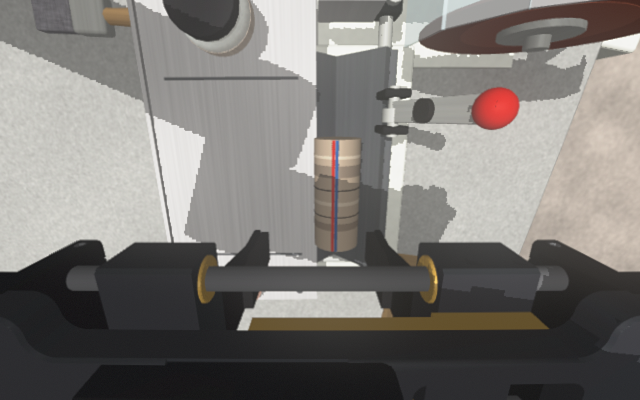

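View pics/s18.png

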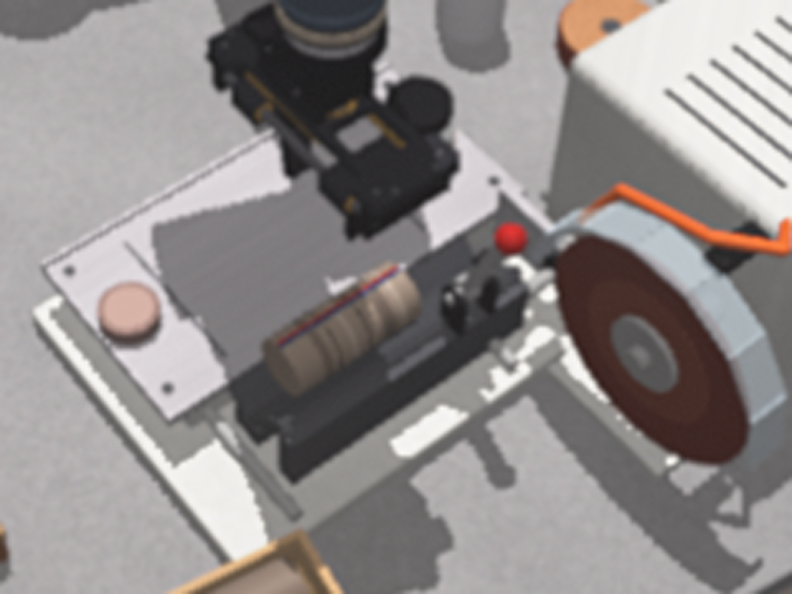

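The core is seated at saw (0, -0.09) with its axis within 0.5°. The hold-down arm is still up, with the knob at (495,108) in the wrist picture. I now turn the gripper so its long side lies along the cradle and push the core's near end with shut fingers.

Run:
```python
from wm import *
a=np.degrees(saw[2]); print(row(S(-.008,-.19,.2,saw),Rt(a-90)))
ct=grab('top'); im=cv2.resize(ct['pixels'][85:185,250:410,::-1],None,fx=5,fy=5,interpolation=cv2.INTER_CUBIC); cv2.imwrite('pics/t19.png',im)
```

```text
(array([ 0.0158, -0.1022,  0.0151]), array([ 9.002e+01, -1.700e-01,  8.000e-02]))
```

View pics/t19.png

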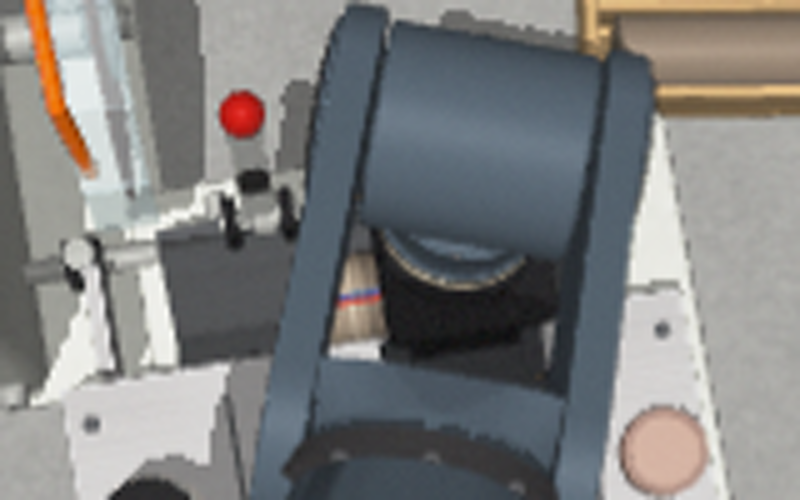

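Request:
play_rows --rows '[[[0, -0.04, 0, 8, 0, 0, 0.02], [0, -0.08, 0.008, 90, 0, 0, 0], [0, -0.102, 0.015, 90, 0, 0, 0], [0.01, -0.102, 0.015, 90, 0, 0, 0], [0.01, -0.102, 0.015, 90, 0, 0, 0], [0.01, -0.102, 0.015, 90, 0, 0, 0], [0.01, -0.102, 0.015, 90, 0, 0, 0], [0.01, -0.102, 0.015, 90, 0, 0, 0], [0.01, -0.102, 0.015, 90, 0, 0, 0], [0.01, -0.102, 0.015, 90, 0, 0, 0], [0.01, -0.102, 0.015, 90, 0, 0, 0], [0.01, -0.102, 0.015, 90, 0, 0, 0]]]'

```text
time_s: 27.2
position: [0.648, -0.1034, 0.2055]
tcp_rot: [[-0.003, 0.989, 0.15], [0.001, 0.15, -0.989], [-1.0, -0.003, -0.001]]
force: [-1.3, -0.8, -0.1]
opening: 0.005
```

Run:
```python
from wm import *
a=np.degrees(saw[2]); print(st()[1],tosaw(st()[1]),row(S(-.008,-.188,.076,saw),Rt(a-90)),st()[0]['opening'])
grab('wrist','w20.png')
```

```text
[ 0.64798984 -0.10344713  0.20553416] [-0.0077018  -0.18979727] (array([ 0.1295,  0.    , -0.0016]), array([ 0.03, -0.08,  0.15])) 0.004589191214983693
```

View pics/w20.png

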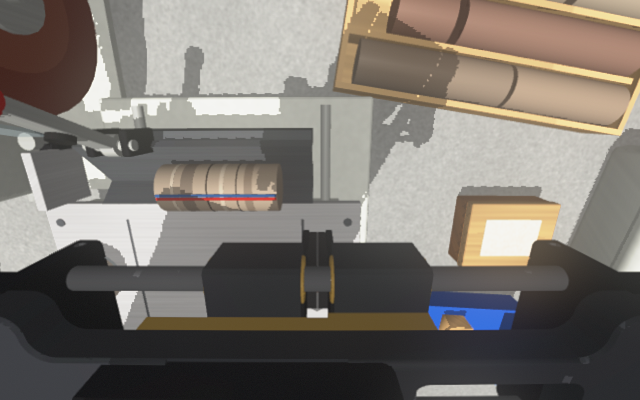

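The shut fingers (318,250) are to come down between the core's near end (282,185) and the low rod (325,150). I go down to just behind the core's end.

Request:
play_rows --rows '[[[0.03, 0, -0.011, 0, 0, 0, 0], [0.06, 0, -0.011, 0, 0, 0, 0], [0.085, 0, -0.011, 0, 0, 0, 0], [0.1, 0, -0.011, 0, 0, 0, 0], [0.11, 0, -0.011, 0, 0, 0, 0], [0.12, 0, -0.011, 0, 0, 0, 0], [0.128, 0, -0.011, 0, 0, 0, 0], [0.128, 0, -0.011, 0, 0, 0, 0]]]'

```text
time_s: 28.05
position: [0.6465, -0.0927, 0.0786]
tcp_rot: [[-0.001, 0.989, 0.15], [0.0, 0.15, -0.989], [-1.0, -0.001, -0.001]]
force: [0.1, 0.0, 1.4]
opening: 0.005
```

Run:
```python
from wm import *
print(st()[1],tosaw(st()[1]),st()[0]['force'])
grab('wrist','w21.png');cs=grab('scene')
cv2.imwrite('pics/s21.png',cv2.resize(cs['pixels'][170:350,230:470,::-1],None,fx=3.3,fy=3.3,interpolation=cv2.INTER_CUBIC))
```

```text
[ 0.64654688 -0.0927487   0.07859891] [-0.00752866 -0.17900336] [0.06472424 0.04918439 1.3536522 ]
```

View pics/w21.png

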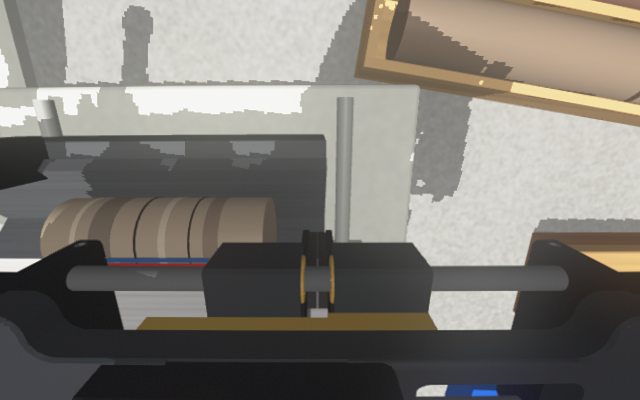

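View pics/s21.png

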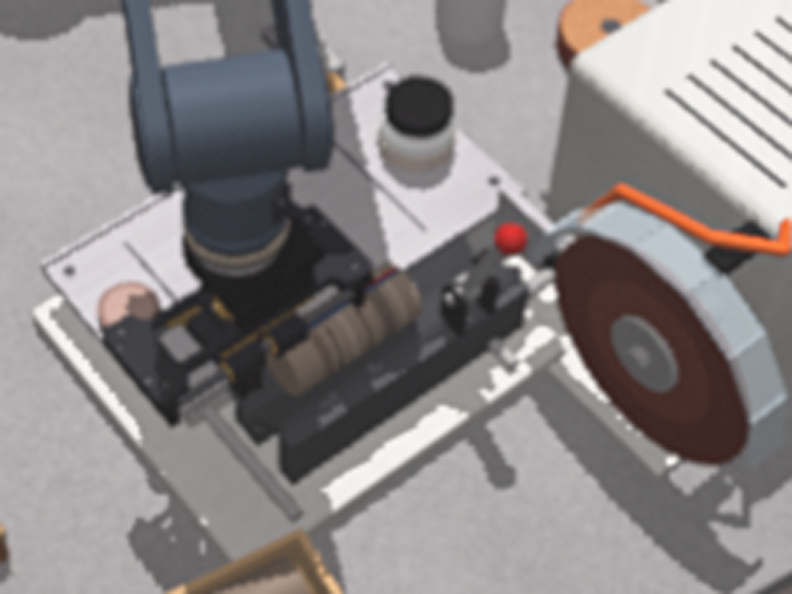

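Request:
play_rows --rows '[[[0, 0, -0.003, 0, 0, 0, 0], [0, 0, -0.006, 0, 0, 0, 0], [0, 0, -0.009, 0, 0, 0, 0], [0, 0, -0.012, 0, 0, 0, 0], [0, 0, -0.015, 0, 0, 0, 0], [0, 0, -0.018, 0, 0, 0, 0], [0, 0, -0.022, 0, 0, 0, 0], [0, 0, -0.026, 0, 0, 0, 0], [0, 0, -0.03, 0, 0, 0, 0], [0, 0, -0.034, 0, 0, 0, 0], [0, 0, -0.038, 0, 0, 0, 0], [0, 0, -0.042, 0, 0, 0, 0]]]'

```text
time_s: 29.35
position: [0.6408, -0.0512, 0.0794]
tcp_rot: [[0.001, 0.989, 0.15], [-0.0, 0.15, -0.989], [-1.0, 0.0, 0.0]]
force: [1.0, -5.8, -0.3]
opening: 0.001
```

Request:
play_rows --rows '[[[0, 0, -0.004, 0, 0, 0, 0], [0, 0, -0.008, 0, 0, 0, 0], [0, 0, -0.012, 0, 0, 0, 0], [0, 0, -0.016, 0, 0, 0, 0], [0, 0, -0.02, 0, 0, 0, 0], [0, 0, -0.024, 0, 0, 0, 0], [0, 0, -0.028, 0, 0, 0, 0], [0, 0, -0.032, 0, 0, 0, 0], [0, 0, -0.036, 0, 0, 0, 0], [0, 0, -0.04, 0, 0, 0, 0], [0, 0, -0.044, 0, 0, 0, 0], [0, 0, -0.047, 0, 0, 0, 0]]]'

```text
time_s: 30.55
position: [0.6334, -0.0044, 0.0793]
tcp_rot: [[-0.0, 0.989, 0.15], [-0.0, 0.15, -0.989], [-1.0, -0.0, 0.0]]
force: [0.5, -5.3, 0.2]
opening: 0.003
```

Run:
```python
from wm import *
print(st()[1],tosaw(st()[1]),st()[0]['force'],st()[0]['time_s'])
grab('wrist','w22.png');cs=grab('scene')
cv2.imwrite('pics/s22.png',cv2.resize(cs['pixels'][170:350,230:470,::-1],None,fx=3.3,fy=3.3,interpolation=cv2.INTER_CUBIC))
```

```text
[ 0.63342714 -0.00442578  0.07934295] [-0.00729288 -0.08971165] [ 0.52096132 -5.27927427  0.1741385 ] 30.55
```

View pics/w22.png

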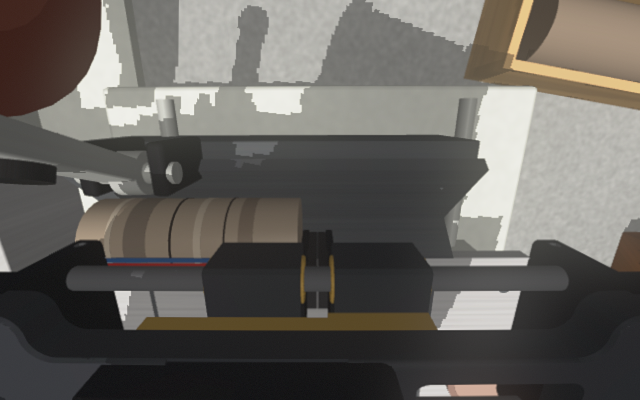

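View pics/s22.png

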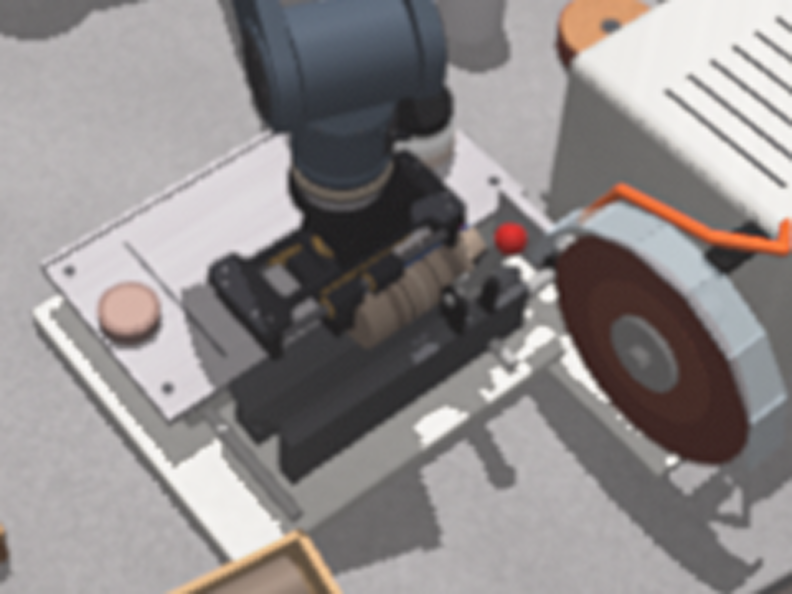

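The core is sliding at about 5 N. The gripper is clear of the hold-down, which is still up.

Request:
play_rows --rows '[[[0, 0, -0.004, 0, 0, 0, 0], [0, 0, -0.008, 0, 0, 0, 0], [0, 0, -0.011, 0, 0, 0, 0], [0, 0, -0.014, 0, 0, 0, 0], [0, 0, -0.017, 0, 0, 0, 0], [0, 0, -0.02, 0, 0, 0, 0], [0, 0, -0.022, 0, 0, 0, 0], [0, 0, -0.024, 0, 0, 0, 0], [0, 0, -0.026, 0, 0, 0, 0], [0, 0, -0.028, 0, 0, 0, 0], [0, 0, -0.03, 0, 0, 0, 0]]]'

```text
time_s: 31.75
position: [0.629, 0.0246, 0.0794]
tcp_rot: [[-0.0, 0.989, 0.15], [-0.001, 0.15, -0.989], [-1.0, -0.0, 0.001]]
force: [0.1, -5.3, -0.1]
opening: 0.006
```

Run:
```python
from wm import *
print(st()[1],tosaw(st()[1]),st()[0]['force'],st()[0]['time_s'])
grab('wrist','w23.png')
```

```text
[0.62898656 0.02457485 0.07939444] [-0.00734671 -0.06037307] [ 0.14123211 -5.30756762 -0.14636934] 31.75
```

View pics/w23.png

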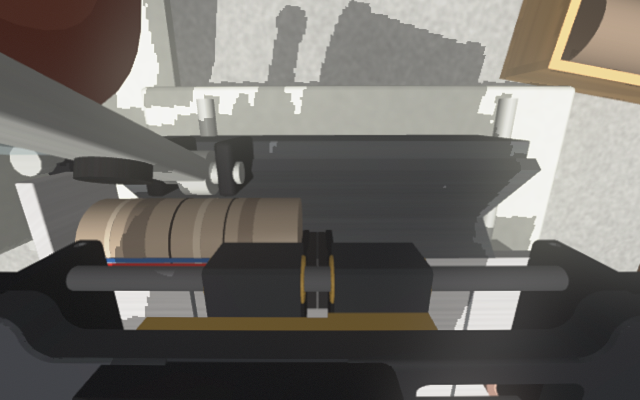

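Request:
play_rows --rows '[[[0, 0, -0.002, 0, 0, 0, 0], [0, 0, -0.004, 0, 0, 0, 0], [0, 0, -0.006, 0, 0, 0, 0], [0, 0, -0.0075, 0, 0, 0, 0], [0, 0, -0.009, 0, 0, 0, 0]]]'

```text
time_s: 32.3
position: [0.6276, 0.0334, 0.0794]
tcp_rot: [[-0.0, 0.989, 0.15], [-0.001, 0.15, -0.989], [-1.0, -0.0, 0.001]]
force: [-0.1, -5.9, 0.6]
opening: 0.007
```

Request:
play_rows --rows '[[[0, 0, -0.001, 0, 0, 0, 0], [0, 0, -0.002, 0, 0, 0, 0], [0, 0, -0.003, 0, 0, 0, 0]]]'

```text
time_s: 32.6
position: [0.6272, 0.0363, 0.0794]
tcp_rot: [[-0.0, 0.989, 0.15], [-0.001, 0.15, -0.989], [-1.0, -0.0, 0.001]]
force: [0.7, -6.1, 1.2]
opening: 0.003
```

Request:
play_rows --rows '[[[0, 0, -0.001, 0, 0, 0, 0], [0, 0, -0.002, 0, 0, 0, 0]]]'

```text
time_s: 32.8
position: [0.6269, 0.0382, 0.0795]
tcp_rot: [[-0.0, 0.989, 0.15], [-0.001, 0.15, -0.989], [-1.0, -0.0, 0.001]]
force: [0.5, -5.9, 1.0]
opening: 0.006
```

Request:
play_rows --rows '[[[0, 0, -0.001, 0, 0, 0, 0], [0, 0, -0.002, 0, 0, 0, 0]]]'

```text
time_s: 33.0
position: [0.6267, 0.0402, 0.0795]
tcp_rot: [[-0.0, 0.989, 0.15], [-0.001, 0.15, -0.989], [-1.0, -0.0, 0.001]]
force: [0.9, -5.8, 1.7]
opening: 0.002
```

Request:
play_rows --rows '[[[0, 0, -0.001, 0, 0, 0, 0], [0, 0, -0.002, 0, 0, 0, 0]]]'

```text
time_s: 33.2
position: [0.6264, 0.0421, 0.0796]
tcp_rot: [[0.0, 0.989, 0.15], [-0.001, 0.15, -0.989], [-1.0, -0.0, 0.001]]
force: [1.5, -5.9, 0.8]
opening: 0.006
```

Request:
play_rows --rows '[[[0, 0, -0.001, 0, 0, 0, 0], [0, 0, -0.0015, 0, 0, 0, 0]]]'

```text
time_s: 33.4
position: [0.6262, 0.0436, 0.0796]
tcp_rot: [[0.0, 0.989, 0.15], [-0.001, 0.15, -0.989], [-1.0, -0.0, 0.001]]
force: [0.1, -7.0, 1.7]
opening: 0.008
```

Request:
play_rows --rows '[[[0, 0, -0.001, 0, 0, 0, 0], [0, 0, -0.0015, 0, 0, 0, 0]]]'

```text
time_s: 33.6
position: [0.6262, 0.0436, 0.0796]
tcp_rot: [[0.0, 0.989, 0.151], [-0.003, 0.151, -0.989], [-1.0, -0.0, 0.003]]
force: [0.5, -11.1, 0.8]
opening: 0.008
```

Run:
```python
from wm import *
print(st()[1],tosaw(st()[1]),st()[0]['force'],st()[0]['time_s'])
grab('wrist','w24.png')
ct=grab('top'); im=cv2.resize(ct['pixels'][85:185,250:410,::-1],None,fx=5,fy=5,interpolation=cv2.INTER_CUBIC); cv2.imwrite('pics/t24.png',im)
cs=grab('scene')
cv2.imwrite('pics/s24.png',cv2.resize(cs['pixels'][190:310,320:430,::-1],None,fx=5,fy=5,interpolation=cv2.INTER_CUBIC))
```

```text
[0.62621141 0.0436474  0.07963742] [-0.00723851 -0.04109998] [  0.53758312 -11.10672812   0.84189859] 33.6
```

View pics/t24.png

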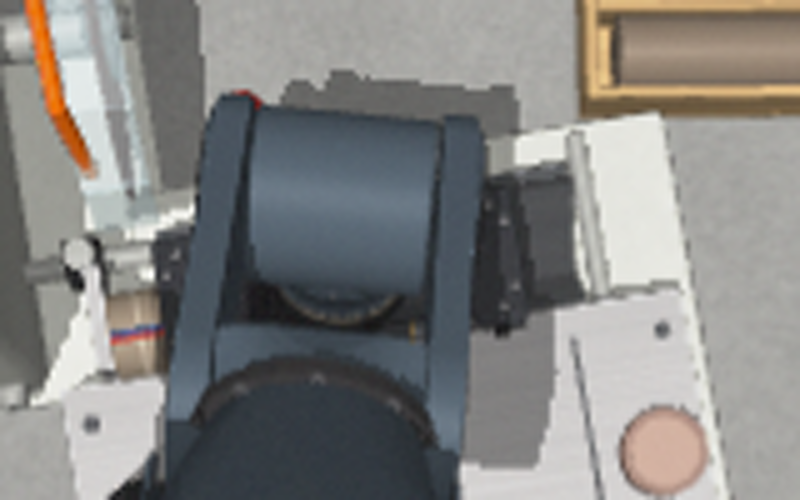

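View pics/s24.png

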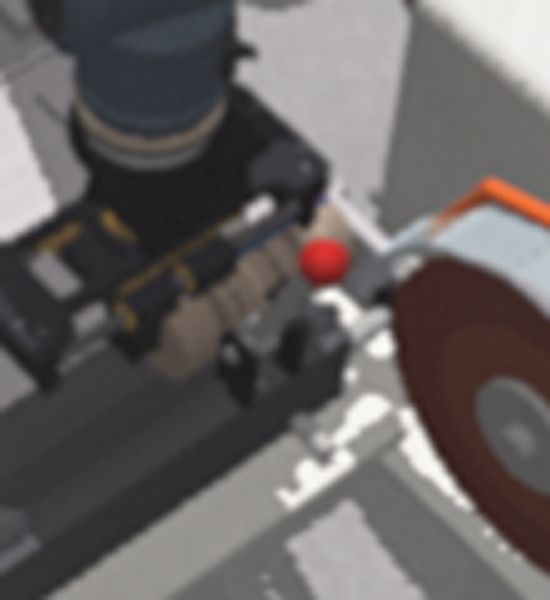

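View pics/w24.png

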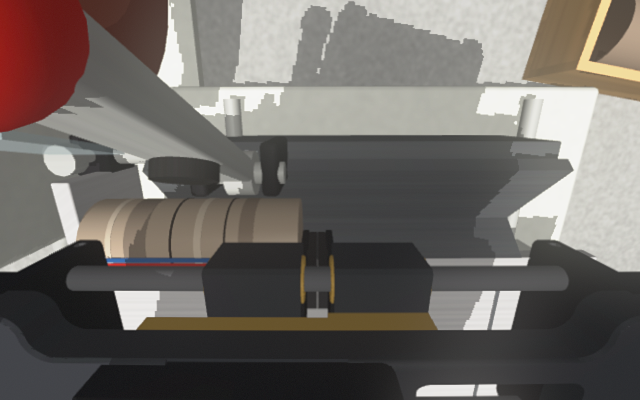

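Request:
play_rows --rows '[[[0, 0, -0.001, 0, 0, 0, 0], [0, 0, -0.001, 0, 0, 0, 0], [0, 0, -0.001, 0, 0, 0, 0]]]'

```text
time_s: 34.05
position: [0.6262, 0.0437, 0.0797]
tcp_rot: [[0.001, 0.989, 0.151], [-0.004, 0.151, -0.989], [-1.0, 0.0, 0.004]]
force: [0.8, -12.9, 1.3]
opening: 0.002
```

Tool stalled at 13 N and the core's end meets the stop plate (top picture (108,330)). I back off, then rise.

Request:
play_rows --rows '[[[0, 0, 0.004, 0, 0, 0, 0], [0, 0, 0.01, 0, 0, 0, 0], [0, 0, 0.02, 0, 0, 0, 0], [0, 0, 0.03, 0, 0, 0, 0], [-0.03, -0.01, 0.035, 0, 0, 0, 0], [-0.08, -0.02, 0.04, 0, 0, 0, 0], [-0.13, -0.03, 0.04, 0, 0, 0, 0], [-0.17, -0.03, 0.04, 0, 0, 0, 0], [-0.17, -0.03, 0.04, 0, 0, 0, 0]]]'

```text
time_s: 34.95
position: [0.6061, 0.0016, 0.2566]
tcp_rot: [[0.014, 0.989, 0.15], [-0.002, 0.15, -0.989], [-1.0, 0.014, 0.004]]
force: [1.3, 0.0, -0.1]
opening: 0.006
```

Run:
```python
from wm import *
print(st()[1],tosaw(st()[1]),st()[0]['force'],st()[0]['time_s'])
wristcore(z=.0834)
grab('wrist','w25.png')
cs=grab('scene')
cv2.imwrite('pics/s25.png',cv2.resize(cs['pixels'][190:310,320:430,::-1],None,fx=5,fy=5,interpolation=cv2.INTER_CUBIC))
G=S(0,.03,.083,saw);m=near(cs,'scene','core',G)
p,f=fit([(cs,m)],lambda p:cyl(p[0],p[1],p[2],.0834),[G[0],G[1],.15],np.array([.008,.008,.1])); print('scene',p,f,tosaw(p),np.degrees(p[2]-saw[2]))
for r in trace('scene','knob'): print(r['p'],r['at'])
print(proj(cs,S(.082,-.005,.212,saw)))
```

```text
[0.60608981 0.00161669 0.25656507] [-0.03341921 -0.07964904] [ 1.29341449  0.00485631 -0.13149186] 34.95
core [0.6214 0.1133 0.151 ] fit 0.026 saw [-0.0016  0.0285] yaw_saw 0.05 rel tool [ 0.1698  0.0323 -0.1079] t 35.0 F [-0.6  0.5  0.4]Traceback (most recent call last):
  File "<stdin>", line 8, in <module>
  File "meas.py", line 21, in fit
    best=min((minimize(f,v0,method='Nelder-Mead',options=dict(initial_simplex=np.vstack([v0,v0+np.eye(len(x0))]),xatol=.02,fatol=1e-4,maxiter=300)) for v0 in [np.zeros(len(x0)),np.full(len(x0),-.5)]),key=lambda r:r.fun)
  File "meas.py", line 21, in <genexpr>
    best=min((minimize(f,v0,method='Nelder-Mead',options=dict(initial_simplex=np.vstack([v0,v0+np.eye(len(x0))]),xatol=.02,fatol=1e-4,maxiter=300)) for v0 in [np.zeros(len(x0)),np.full(len(x0),-.5)]),key=lambda r:r.fun)
              ~~~~~~~~^^^^^^^^^^^^^^^^^^^^^^^^^^^^^^^^^^^^^^^^^^^^^^^^^^^^^^^^^^^^^^^^^^^^^^^^^^^^^^^^^^^^^^^^^^^^^^^^^^^^^^^^^^^^^^^^^^^^^^^^^^^^^
    res = _minimize_neldermead(fun, x0, args, callback, bounds=bounds,
                               **options)
    fsim[k] = func(sim[k])
              ~~~~^^^^^^^^
    fx = function(np.copy(x), *(wrapper_args + args))
  File "meas.py", line 20, in f
    p=np.array(x0)+v*scale; return sum(np.abs(hullmask(c,model(p))-m).sum()/m.sum() for c,m in views)
                                   ~~~^^^^^^^^^^^^^^^^^^^^^^^^^^^^^^^^^^^^^^^^^^^^^^^^^^^^^^^^^^^^^^^
  File "meas.py", line 20, in <genexpr>
    p=np.array(x0)+v*scale; return sum(np.abs(hullmask(c,model(p))-m).sum()/m.sum() for c,m in views)
                                              ~~~~~~~~~~~~~~~~~~~~^~
TypeError: unsupported operand type(s) for -: 'float' and 'NoneType'
```

View pics/w25.png

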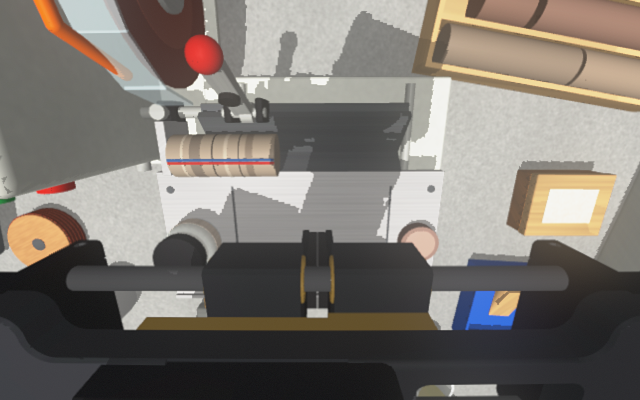

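View pics/s25.png

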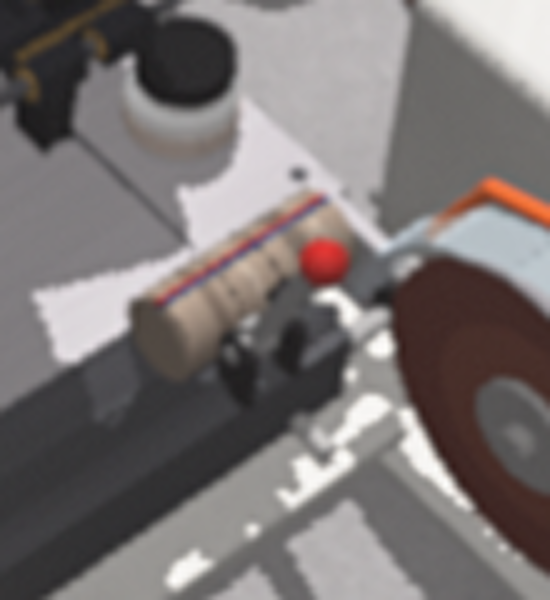

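Run:
```python
from wm import *
c=grab('wrist');im=cv2.resize(c['pixels'][90:200,120:290,::-1],None,fx=4.5,fy=4.5,interpolation=cv2.INTER_CUBIC); cv2.imwrite('pics/w26.png',im)
a=np.degrees(saw[2]); print(row(S(.115,-.005,.28,saw),Rt(a)),row(S(-.033,-.08,.3,saw),Rt(a)),st()[0]['joint_positions'])
for q in [(204,55)]:
    print(tosaw(atz(c,q,.212)))
```

```text
(array([-0.0333,  0.1532, -0.0728]), array([-89.98,  -0.25,   0.11])) (array([-0.0528,  0.0051,  0.0021]), array([-89.98,  -0.25,   0.11])) [-1.03886779e+01  2.69255431e+01  8.38770752e+01  8.86620809e-03
  6.94408781e+01  7.09903183e+01]
[ 0.07854188 -0.00536807]
```

View pics/w26.png

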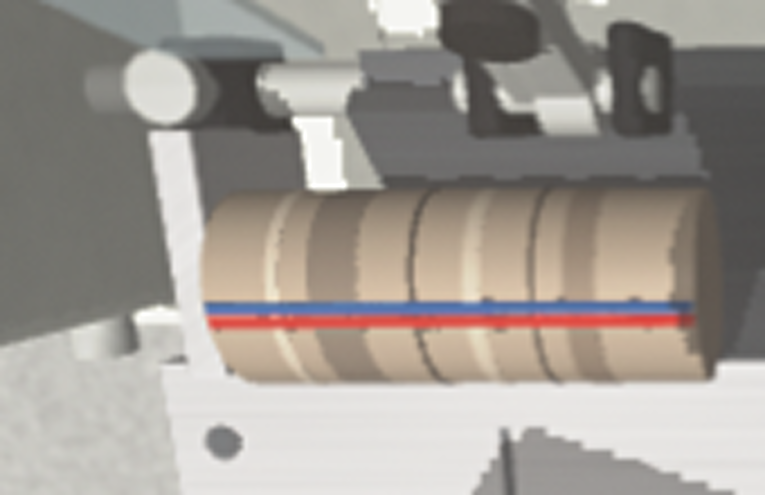

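The core's end is flush with the stop plate (crop, around (205,310)) and the hold-down is still up. Next I go behind the red knob, which measures at saw (0.079, -0.005, 0.212).

Request:
play_rows --rows '[[[-0.035, 0, 0, -8, 0, 0, 0], [-0.045, 0.01, 0, -90, 0, 0, 0], [-0.045, 0.03, -0.02, -90, 0, 0, 0], [-0.045, 0.155, -0.075, -90, 0, 0, 0], [-0.045, 0.155, -0.075, -90, 0, 0, 0], [-0.045, 0.155, -0.075, -90, 0, 0, 0], [-0.045, 0.155, -0.075, -90, 0, 0, 0], [-0.045, 0.155, -0.075, -90, 0, 0, 0], [-0.045, 0.155, -0.075, -90, 0, 0, 0], [-0.045, 0.155, -0.075, -90, 0, 0, 0], [-0.045, 0.155, -0.075, -90, 0, 0, 0], [-0.045, 0.155, -0.075, -90, 0, 0, 0]]]'

```text
time_s: 36.45
position: [0.7436, 0.1, 0.2918]
tcp_rot: [[-0.004, -0.15, 0.989], [0.0, 0.989, 0.15], [-1.0, 0.001, -0.004]]
force: [-0.0, 0.0, 0.1]
opening: 0.007
```

Run:
```python
from wm import *
a=np.degrees(saw[2]);print(st()[1],tosaw(st()[1]),st()[0]['force'],st()[0]['time_s'],row(S(.118,-.005,.203,saw),Rt(a)))
grab('wrist','w27.png'); grab('scene','s27.png')
```

```text
[0.74355805 0.10002018 0.29184445] [ 0.11721872 -0.00290936] [-0.02671863  0.0378737   0.08100085] 36.45 (array([ 0.0888, -0.0022,  0.0011]), array([ 0.02, -0.22, -0.04]))
```

View pics/w27.png

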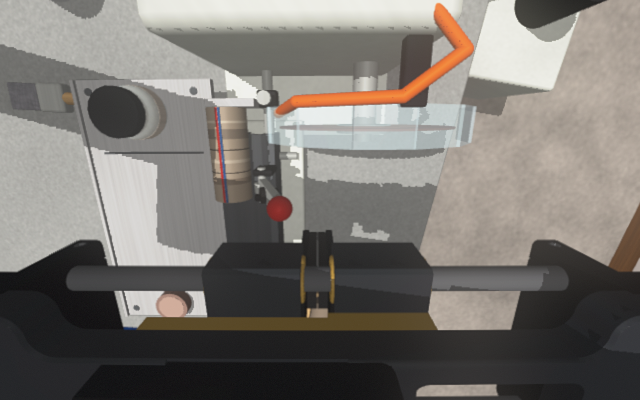

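View pics/s27.png

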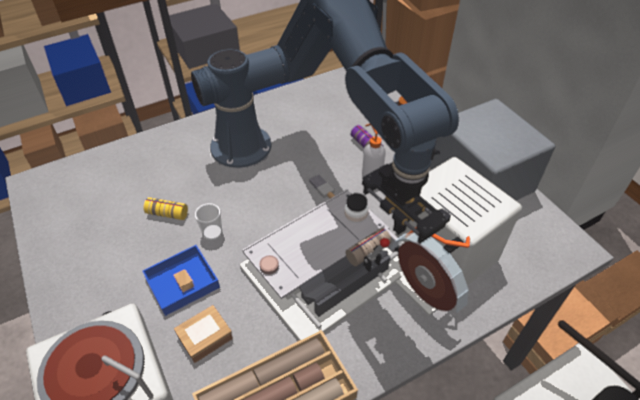

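Request:
play_rows --rows '[[[0.02, -0.002, 0.002, 0, 0, 0, 0], [0.04, -0.002, 0.002, 0, 0, 0, 0], [0.06, -0.002, 0.002, 0, 0, 0, 0], [0.075, -0.002, 0.002, 0, 0, 0, 0], [0.086, -0.002, 0.002, 0, 0, 0, 0], [0.086, -0.002, 0.002, 0, 0, 0, 0]]]'

```text
time_s: 37.15
position: [0.7453, 0.0983, 0.2059]
tcp_rot: [[-0.004, -0.149, 0.989], [0.0, 0.989, 0.149], [-1.0, 0.001, -0.004]]
force: [-0.1, -1.1, 0.1]
opening: 0.005
```

Run:
```python
from wm import *
print(st()[1],tosaw(st()[1]),st()[0]['force'])
c=grab('wrist','w28.png');cs=grab('scene')
cv2.imwrite('pics/s28.png',cv2.resize(cs['pixels'][170:290,320:470,::-1],None,fx=5,fy=5,interpolation=cv2.INTER_CUBIC))
for r in trace('wrist','knob'): print(r['p'],r['at'])
print(proj(c,S(.082,-.005,.212,saw)))
```

```text
[0.74527226 0.09828322 0.20585978] [ 0.1186539  -0.00488314] [-0.13863543 -1.07064319  0.05778721]
0.6 [250.4, 222.5]
[[259.73936373 248.71570121]]
```

View pics/w28.png

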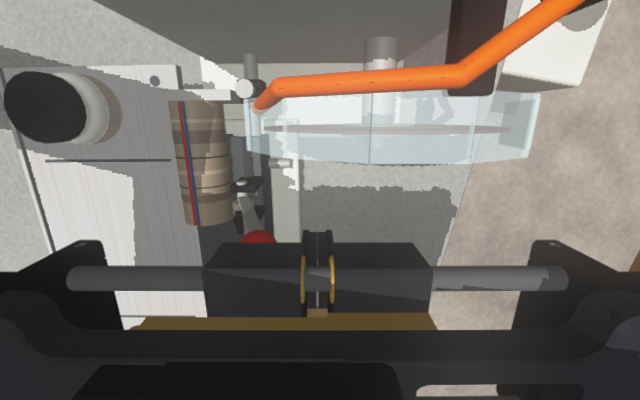

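View pics/s28.png

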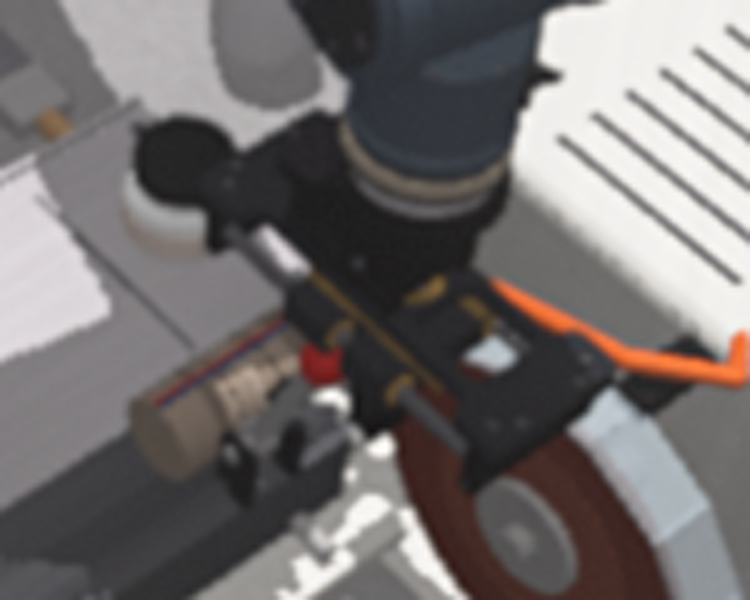

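The knob at (258,240) is where predicted and the fingers (318,250) are behind it. I push it over the top.

Request:
play_rows --rows '[[[0, 0, -0.004, 0, 0, 0, 0], [0, 0, -0.008, 0, 0, 0, 0], [0, 0, -0.012, 0, 0, 0, 0], [0, 0, -0.016, 0, 0, 0, 0], [0, 0, -0.02, 0, 0, 0, 0], [0, 0, -0.024, 0, 0, 0, 0], [0, 0, -0.028, 0, 0, 0, 0], [0, 0, -0.032, 0, 0, 0, 0], [0, 0, -0.036, 0, 0, 0, 0], [0, 0, -0.04, 0, 0, 0, 0], [0, 0, -0.044, 0, 0, 0, 0], [0, 0, -0.048, 0, 0, 0, 0]]]'

```text
time_s: 38.5
position: [0.6984, 0.0911, 0.2081]
tcp_rot: [[-0.001, -0.15, 0.989], [-0.0, 0.989, 0.15], [-1.0, 0.0, -0.001]]
force: [-0.3, -0.6, -0.4]
opening: 0.007
```

Run:
```python
from wm import *
print(st()[1],tosaw(st()[1]),st()[0]['force'])
c=grab('wrist','w29.png');cs=grab('scene')
cv2.imwrite('pics/s29.png',cv2.resize(cs['pixels'][170:290,320:470,::-1],None,fx=5,fy=5,interpolation=cv2.INTER_CUBIC))
```

```text
[0.69838625 0.09105319 0.20812323] [ 0.07121392 -0.00502044] [-0.34974382 -0.56950758 -0.40501138]
```

View pics/w29.png

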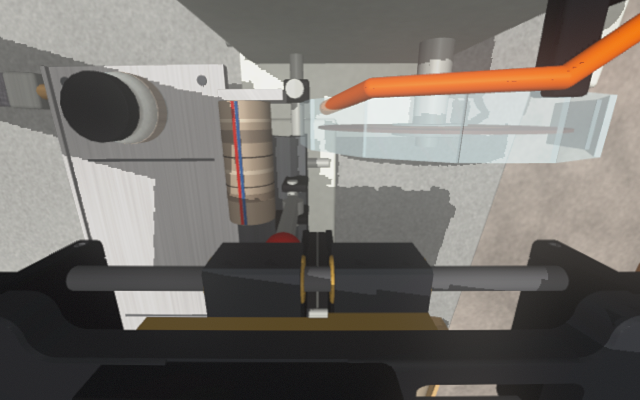

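View pics/s29.png

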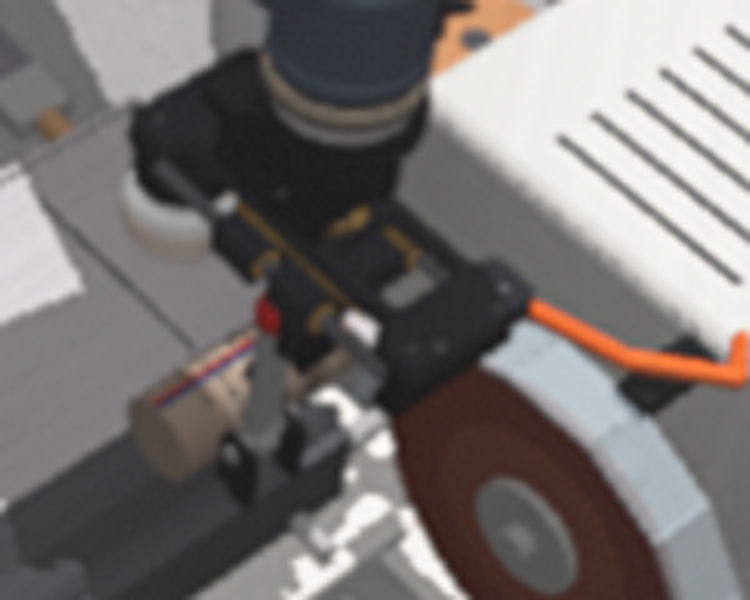

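Request:
play_rows --rows '[[[0, 0, -0.004, 0, 0, 0, 0], [0, 0, -0.008, 0, 0, 0, 0], [0, 0, -0.012, 0, 0, 0, 0], [0, 0, -0.016, 0, 0, 0, 0], [0, 0, -0.02, 0, 0, 0, 0], [0, 0, -0.024, 0, 0, 0, 0], [0, 0, -0.027, 0, 0, 0, 0], [0, 0, -0.027, 0, 0, 0, 0], [0, 0, -0.02, 0, 0, 0, 0], [-0.03, 0, -0.01, 0, 0, 0, 0], [-0.08, 0, -0.005, 0, 0, 0, 0], [-0.1, 0, -0.005, 0, 0, 0, 0]]]'

```text
time_s: 39.8
position: [0.6975, 0.0905, 0.3134]
tcp_rot: [[0.009, -0.15, 0.989], [-0.0, 0.989, 0.15], [-1.0, -0.001, 0.009]]
force: [0.0, -0.6, 0.7]
opening: 0.005
```

Run:
```python
from wm import *
print(st()[1],tosaw(st()[1]),st()[0]['force'])
c=grab('wrist','w30.png');cs=grab('scene')
cv2.imwrite('pics/s30.png',cv2.resize(cs['pixels'][170:290,320:470,::-1],None,fx=5,fy=5,interpolation=cv2.INTER_CUBIC))
```

```text
[0.69752538 0.09045355 0.31339316] [ 0.07027306 -0.00548459] [ 0.02797117 -0.61590069  0.73515531]
```

View pics/w30.png

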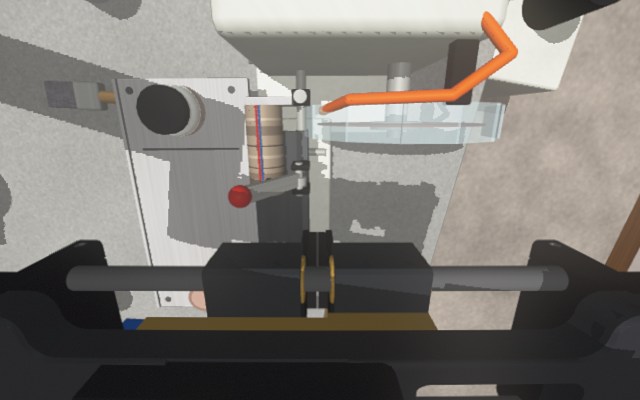

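View pics/s30.png

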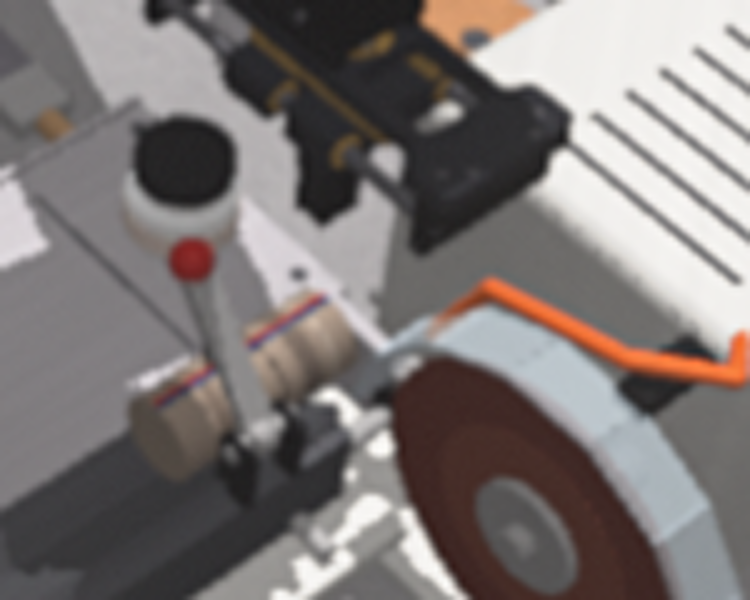

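The arm is falling shut on its own. I wait with the gripper clear, moved up and back.

Request:
play_rows --rows '[[[0, 0, -0.03, 0, 0, 0, 0], [0, 0, -0.07, 0, 0, 0, 0], [0, 0, -0.11, 0, 0, 0, 0], [0, 0, -0.15, 0, 0, 0, 0], [0, 0, -0.18, 0, 0, 0, 0], [0, 0, -0.18, 0, 0, 0, 0], [0, 0, -0.18, 0, 0, 0, 0], [0, 0, -0.18, 0, 0, 0, 0], [0, 0, -0.18, 0, 0, 0, 0], [0, 0, -0.18, 0, 0, 0, 0], [0, 0, -0.18, 0, 0, 0, 0], [0, 0, -0.18, 0, 0, 0, 0]]]'

```text
time_s: 41.1
position: [0.5163, 0.0634, 0.3081]
tcp_rot: [[-0.0, -0.15, 0.989], [0.0, 0.989, 0.15], [-1.0, 0.0, -0.0]]
force: [0.2, -0.3, 0.1]
opening: 0.006
```

Request:
play_rows --rows '[[[0, 0, 0, 0, 0, 0, 0], [0, 0, 0, 0, 0, 0, 0], [0, 0, 0, 0, 0, 0, 0], [0, 0, 0, 0, 0, 0, 0], [0, 0, 0, 0, 0, 0, 0], [0, 0, 0, 0, 0, 0, 0], [0, 0, 0, 0, 0, 0, 0], [0, 0, 0, 0, 0, 0, 0], [0, 0, 0, 0, 0, 0, 0], [0, 0, 0, 0, 0, 0, 0], [0, 0, 0, 0, 0, 0, 0], [0, 0, 0, 0, 0, 0, 0]]]'

```text
time_s: 42.3
position: [0.516, 0.0633, 0.3083]
tcp_rot: [[-0.0, -0.15, 0.989], [-0.0, 0.989, 0.15], [-1.0, -0.0, -0.0]]
force: [0.2, -0.2, -0.5]
opening: 0.005
```

Run:
```python
from wm import *
print(st()[1],tosaw(st()[1]),st()[0]['force'],st()[0]['time_s'])
c=grab('wrist','w31.png');cs=grab('scene')
im=cv2.resize(cs['pixels'][170:310,140:470,::-1],None,fx=2.4,fy=4,interpolation=cv2.INTER_CUBIC)
cv2.imwrite('pics/s31.png',cv2.resize(cs['pixels'][170:290,320:470,::-1],None,fx=5,fy=5,interpolation=cv2.INTER_CUBIC))
cv2.imwrite('pics/s31t.png',cv2.resize(cs['pixels'][230:330,130:250,::-1],None,fx=4,fy=4,interpolation=cv2.INTER_CUBIC))
for r in trace('scene','knob')[:2]: print(r['p'],r['at'])
for th in (1.85,1.92,2.0):
    a=th-np.radians(20); print(th,proj(cs,S(.048-.1*np.sin(a),-.005,.118+.1*np.cos(a),saw)))
hsv=cv2.cvtColor(cs['pixels'][190:290,320:430],cv2.COLOR_RGB2HSV); m=((hsv[...,0]<6)|(hsv[...,0]>174))&(hsv[...,1]>170)&(hsv[...,2]>80)
n,l,stt,cen=cv2.connectedComponentsWithStats(m.astype(np.uint8)); print([(s[4],(x+[320,190]).round(1)) for s,x in zip(stt,cen) if s[4]>15])
```

```text
[0.51601808 0.06334796 0.30827572] [-0.11324669 -0.0051424 ] [ 0.16827631 -0.21297861 -0.45498751] 42.3
0.55 [359.5, 239.6]
1.85 [[346.38072024 230.34539243]]
1.92 [[346.22427207 231.9504737 ]]
2.0 [[346.19081426 233.91004281]]
[(np.int32(10979), array([374.6, 239.5])), (np.int32(21), array([346.2, 230.9]))]
```

View pics/s31.png

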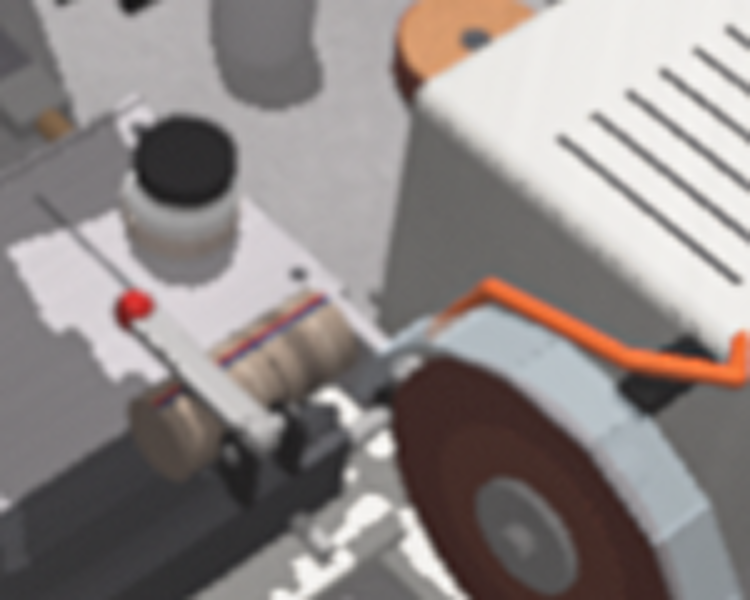

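View pics/w31.png

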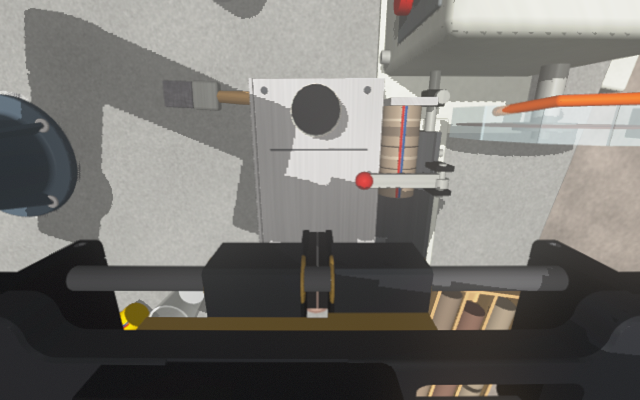

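View pics/s31t.png

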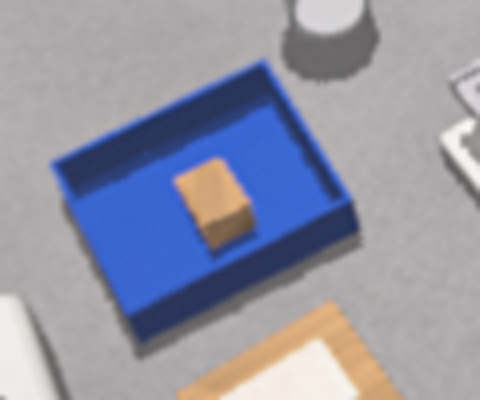

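The hold-down is down on the core: the knob is at (346.2, 230.9) and the level-arm prediction is (346.2, 231.9). The chock is in the tray. I wait a little longer, then do a last check.

Request:
play_rows --rows '[[[0, 0, -0.02, 0, 0, 0, 0], [0, 0, -0.05, 0, 0, 0, 0], [0, 0, -0.05, 0, 0, 0, 0], [0, 0, -0.05, 0, 0, 0, 0], [0, 0, -0.05, 0, 0, 0, 0], [0, 0, -0.05, 0, 0, 0, 0], [0, 0, -0.05, 0, 0, 0, 0], [0, 0, -0.05, 0, 0, 0, 0], [0, 0, -0.05, 0, 0, 0, 0], [0, 0, -0.05, 0, 0, 0, 0]]]'

```text
time_s: 43.45
position: [0.4667, 0.0559, 0.3082]
tcp_rot: [[-0.0, -0.15, 0.989], [0.0, 0.989, 0.15], [-1.0, 0.0, -0.0]]
force: [-0.1, 0.4, 0.5]
opening: 0.001
```

Run:
```python
from wm import *
cs=grab('scene'); 
p=cs['pixels'][222:240,336:358].astype(int); m=(p[...,0]>120)&(p[...,1]<70)&(p[...,2]<70); yy,xx=np.nonzero(m); print('knob',xx.mean()+336,yy.mean()+222,m.sum())
w=wristcore(z=.0834,g=S(0,.0285,.083,saw))
c=grab('wrist');cv2.imwrite('pics/w32.png',cv2.resize(c['pixels'][80:220,330:480,::-1],None,fx=4,fy=4,interpolation=cv2.INTER_CUBIC))
```

```text
knob 346.1304347826087 230.95652173913044 23
core [0.6216 0.1136 3.2963] fit 0.199 saw [-0.0013  0.0287] yaw_saw 180.26 rel tool [0.2248 0.0338 0.162 ] t 43.55 F [-0.4  0.1  0. ]
```

View pics/w32.png

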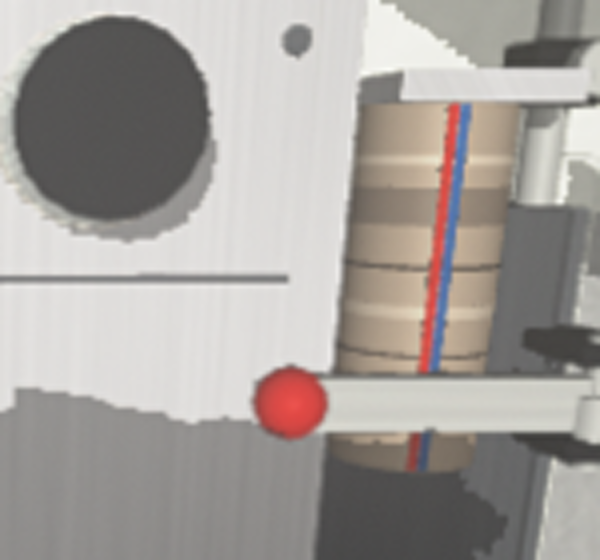

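The core is seated with its end on the stop at (455,103). The hold-down lies across it and the knob has not moved since the last look. I hand in.

Run:
```python
from rig import *
print(hand_in())
```

```text
the job is handed in; nothing more can be done
None
```

The job is handed in, at about 43.6 s on the robot's clock. By my last pictures the core is clamped and ready for sawing, but `hand_in()` reports no verdict.

- **Chock:** I drew it back from the core, lifted it and released it in the blue tray, where it still lies.
- **Yaw problem:** My first two-finger push rolled the core forward but left it 21° off the cradle's direction. I squeezed it across its middle on the table, turned it square and slid it 25 mm sideways, all without lifting it.
- **Cradle:** I rolled it into the groove between loosely set fingers, which also slowed its drop over the edge.
- **Stop:** I slid it along the cradle until the tool stalled against the length stop at 11–13 N. After that I backed off and pushed the knob past upright, so that the hold-down arm fell shut by itself.

**Last checks:**

| What | Result |
|---|---|
| Core across the cradle | x about -1 mm by the wrist camera, within its error |
| Core along the cradle | end at about saw y 0.089 m, flush with the stop plate in the close crop |
| Core yaw | 0.05° before clamping, 0.3° after |
| Hold-down knob | unchanged for over a second, 1 px from the predicted level position (about 1.88 rad, inside 1.85–2.00) |
| Gripper | about 0.31 m above the bench, touching nothing |

**Less certain:**
- The last core fit was poor (0.20), because the arm partly covers the core.
- The pad's force on the core can't be measured directly; I judged it from the arm's angle and its being at rest.
- I saw no bystander moved in the pictures, but I did not measure them one by one.

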